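# Close the resin jar and stand it on the balance

## Task

Close up the resin jar in its nest: seat the red sealing disk in its mouth, then screw the black ring down over it, clockwise, until it is fully home. The brass check weights that were left on the balance go back, upright, in the blue tray (in any order, before, between or after); the closed jar then stands upright in the middle of the pan, set down gently, and the orange splash panel is folded up until it stands straight upright. Do not knock over the jar or push the blue spreader or the white cup about.

Things in the scene. Friction and masses are not known exactly. Their poses are not given: they have to be found in the camera images.
- jar_center (a point): Centre of the white square resin jar (0.35 kg): body 66 x 66 x 62 mm tall, and on it a round neck 51 mm across and 18 mm tall (80 mm in all); this point is 40 mm above its underside, z up, x and y square to the sides. It starts in the nest. The neck has a coarse right-hand three-start thread, 58 mm across, lead 30 mm; its ridges' upper ends lie 30, 150 and 270 deg anticlockwise of x.
- jar: The same jar; origin at the centre of its underside. How the ring screws: set level on the neck at any yaw (best with its lugs clear of the ridges' ends) it stands 3 to 12 mm too high; turned 40 to 150 deg clockwise (seen from above), pressed lightly, it comes down 30 mm per turn; some 30 deg past home it jams tight. Screwed home it holds: the jar may be lifted by the ring or by its body.
- jar_mouth (a point): Centre of the jar's open mouth, level with the rim (80 mm above the jar's underside). The bore is 43 mm across and 18 mm deep.
- nest: Fixed wooden nest, 92 x 92 mm, walls 18 mm high, with a 72 mm square pocket whose floor is 6 mm above the bench (origin: centre of its underside). It keeps the jar from turning while the ring is screwed on (a few degrees of play); the jar lifts straight out.
- disk_center (a point): Centre of the red sealing disk, lying right way up (z up): 39 mm spigot, 7 mm deep, below a 50 mm flange, 4 mm thick, with a pinch tab on top: 24 mm long (x), 10 mm wide (y), 20 mm tall. 31 mm tall in all, this point half-way (15.5 mm up). Seated, the flange lies flat on the rim and this point is 8.5 mm above the mouth point.
- ring_center (a point): Centre of the black octagonal screw ring, open side down (z up): 68 mm across flats (one pair faces +-x, others every 45 deg), 21.5 mm tall, this point 11 mm above its underside. The top flange has a 34 mm hole that the disk's tab passes. Three lugs inside (one at +x) rest on the jar's ridges. Home, on a seated disk, this point is 2.5 mm below the mouth point.
- weight1_center (a point): Brass check weight (0.5 kg), at first on the pan: 50 mm across, 64 mm tall, z up; body 38 mm tall, on top a grip knob 22 mm across from 43 to 64 mm above its underside. This point is half-way up (32 mm). Two to four weights are present.
- weight2_center (a point): Another such weight (may be absent).
- weight3_center (a point): Another such weight (may be absent).
- weight4_center (a point): Another such weight (may be absent).
- tray_mid (a point): Centre of the inner floor of the fixed blue weight tray; inside 80 mm (x) by 240 mm (y), floor 5 mm, walls 24 mm above the bench. It takes four weights in a row along y, 58 mm apart.
- pan_center (a point): Centre of the top of the balance's round steel pan, 170 mm across, 60 mm above the bench when empty; on a spring, it sinks about 1 mm for each 0.3 kg and stays level. Its x and y axes are those of the balance.
- panel_hinge (a point): Middle of the hinge of the orange splash panel, 42 mm above the bench on the balance's -y side, 124 mm from the middle of the pan; the hinge line runs along the x of this frame.
- panel_edge (a point): Middle of the splash panel's free edge, 104 mm from the hinge. The panel is 160 mm wide along the hinge and 6 mm thick.
- panel (a joint): Fold angle of the splash panel (rad): 0 lies level, pointing outwards (-y of the balance), 1.571 stands upright, at most 2.0 (leaning in over the pan). Stiff hinge (0.2 N m), stays where it is left; it can be pushed up by its free edge from the outer side. Starts at 0.75 to 1.1.
- spreader: Blue resin spreader, 90 x 80 mm, lying on the bench. Leave alone. Origin: underside.
- cup: White mixing cup, 80 mm across, 85 mm tall. Leave alone. Origin: underside.
- pan: The balance's pan itself; origin under its centre, 6 mm below the top.
There are look-alikes about, which are no part of the job. What is shaped like the part that bears weight1_center but green or purple is not meant.

How it is judged:
By the outcome, as a careful person would: the job done as asked, in the order asked, and still so for the second after the job is handed in, with the robot touching nothing.
Of weight1, weight2, weight3, weight4 only 2 to 4 are there at a start; the rules pass over those that are not, and their reading is None.
At some moment in a run one of disk, ring may be knocked a few centimetres aside while the robot is not near it.
It also fails if it takes over 210 s, if anything falls off the work surface, if the arm or the gripper's body presses on something with over 40 N, if the wrist force passes 120 N, or if a joint passes its speed limit or range.

## Robot

A 6-joint arm with a two-finger parallel gripper is mounted at the origin on the work surface. World frame = base frame: x ahead of the robot, y to its left, z up, the work surface at z = 0. Lengths are in m, angles in rad, forces in N, time in s.
With the tool pointing down it reaches from about 0.375 to 0.975 m from the base axis. Payload 3.8 kg.
Tool frame: the origin (TCP) lies at the very end of the fingers, on their centre line; the grasp point (between the pads) lies 19 mm behind it; z points along the fingers, y is the line along which they close (so a half turn about z gives the same grasp; the last joint's range is limited). The gripper opens to 88 mm and grips with 3 to 60 N. Pads are 18 mm wide; open, the fingers measure 123 mm over their backs; the gripper's body (75 mm by 187 mm) begins 45 mm behind the grasp point.
Start: joints at [-1.282, 0.264, 1.604, -0, 1.274, -0.037], TCP at [0.216, -0.639, 0.239] pointing down, gripper open.
Joint ranges: [-2.63, 2.63], [-0.94, 2.18], [0.31, 2.57], [-1.31, 4.45], [0, 2.66], [-2.55, 2.55]. Speed limits (rad/s): [2.57, 2.57, 3.14, 3.14, 3.14, 3.14].

## Interface

Orientations are given as a rotation vector (axis times angle).
In Python, from bench import * gives the robot as it stands. The module is installed in compiled form; this text tells all that it offers.
- The arm moves only by the tool send_rows, never from a script. Its argument "rows" is text: rows parted by semicolons, each of 4 numbers parted by spaces: the shift along the world's x, y, z in mm, then the turn about the world's z in degrees. In form: x y z roll; .... A call has 1 to 12 rows; each row is the pose to reach, as a shift and turn from the pose commanded when the call began; what a row does not reach only later rows make up. A row lasts 1/8 s, in which the tool goes at most 62.5 mm and 10.7 degrees, less where a joint would pass 70% of its speed; a pose out of reach is approached as far as the arm can. A call with a gripper value outside its range is refused whole. "hand" is the finger opening in mm, from 0 to 88.1, set as the call begins (left out, the last holds). The fingers move at their own pace and stop on an object; "force" is the grip in N (left out, the last holds). Time passes only in rows, so rows that repeat a pose let the fingers close. It gives the time, the measured TCP pose, the force, the opening and the grip force at its end, in the units of the state.
- state(): the state, without advancing time (a new reading comes with each control period).
- grab_frame(name): name is "scene" or "top" or "wrist"; returns a dict with "pixels" (384x512x3 uint8, red, green, blue), "intrinsics" (3x3 intrinsics, pixels), "distortion" ([k1, k2, p1, p2, k3] as OpenCV has them; the pictures are not rectified), "R" (3x3) and "t" (3): a world point X has camera coordinates R X + t. Camera axes: x right, y down, z forward; pixel columns grow to the right and rows downward; lengths in m; the calibration is good to about 2 mm. A picture is of the moment at which its call begins. There is no depth.
- finish_job(): hands the job in; it is judged then, once.
The state is a dict: "time_s": time; "joint_positions": joint angles; "qvel": joint speeds; "effort": joint torques, N m; "tool_pos": TCP position; "tcp_rot": TCP orientation; "wrist_force": force on the tool from outside, world axes, zero at the start; "wrist_torque": the same for the moment, N m; "width": opening from 0.0 (shut) to 1.0 (fully open); "grip_force": force on a finger pad.
Only numpy, scipy, OpenCV 4.12 (cv2) and the standard library are available. Lean on these libraries where they do the work, as an engineer would, in place of code of your own. Each camera call takes 0.05 s, during which the arm holds its last target. There are 200 camera calls.

## Working session

There is one attempt and no reset: what is moved stays moved. The work goes in short steps, Python scripts to look and compute and a tool call to move; the robot and the scene stay as the last step left them, time stands still between calls to the robot, and variables do not carry over. Pictures are saved under pics/ and viewed, at most 18 in all, crops included, and the job is handed in when it is done.

Besides the shell and the picture viewer there is one more tool, called after ">>>" as name(argument=value, ...) on one line, values as JSON. send_rows: Moves the arm, as the interface text tells. Its arguments: {"type":"object","properties":{"rows":{"type":"string"},"hand":{"type":"number"},"force":{"type":"number"}},"required":["rows"]}

```bash
mkdir -p pics; cat > h.py <<'E'
from bench import *
import numpy as np, cv2
def snap(n,f=None):
    d=grab_frame(n)
    if f: cv2.imwrite('pics/'+f,d['pixels'][:,:,::-1])
    return d
def ray(d,uv):
    p=cv2.undistortPoints(np.array(uv,float).reshape(-1,1,2),np.array(d['intrinsics']),np.array(d['distortion'])).reshape(-1,2)
    R=np.array(d['R']);t=np.array(d['t'])
    dirs=np.c_[p,np.ones(len(p))]@R
    return -R.T@t,dirs
def onz(d,uv,z):
    o,v=ray(d,uv); s=(z-o[2])/v[:,2]
    return o+v*s[:,None]
def proj(d,X):
    R=np.array(d['R']);t=np.array(d['t'])
    return cv2.projectPoints(np.array(X,float).reshape(-1,1,3),cv2.Rodrigues(R)[0],t,np.array(d['intrinsics']),np.array(d['distortion']))[0].reshape(-1,2)
def tri(d1,u1,d2,u2):
    o1,v1=ray(d1,[u1]);o2,v2=ray(d2,[u2]);v1=v1[0];v2=v2[0]
    s=np.linalg.lstsq(np.c_[v1,-v2],o2-o1,rcond=None)[0]
    a=o1+s[0]*v1;b=o2+s[1]*v2
    return (a+b)/2,np.linalg.norm(a-b)
def blobs(d,lo,hi,amin=60):
    h=cv2.cvtColor(d['pixels'],cv2.COLOR_RGB2HSV)
    m=cv2.inRange(h,np.array(lo),np.array(hi))
    c,_=cv2.findContours(m,cv2.RETR_EXTERNAL,cv2.CHAIN_APPROX_NONE)
    return sorted([x for x in c if cv2.contourArea(x)>amin],key=cv2.contourArea,reverse=True)
E
python3 - <<'E'
from h import *
a=snap('scene');b=snap('top')
for n,d in(('scene',a),('top',b)):
    R=np.array(d['R']);print(n,(-R.T@d['t']).round(3),R[2].round(2),np.array(d['intrinsics'])[0,0])
    cv2.imwrite(f'pics/{n}0.png',d['pixels'][:,:,::-1])
im=[cv2.resize(d['pixels'][:,:,::-1],(800,600)) for d in(a,b)]
cv2.imwrite('pics/s1.png',im[0]);cv2.imwrite('pics/t1.png',im[1])
E
```

```text
scene [0.991 0.483 0.744] [-0.5  -0.52 -0.69] 370.24203293216266
top [ 0.454 -0.018  0.973] [ 0.06 -0.02 -1.  ] 350.77861992811785
```

View pics/s1.png

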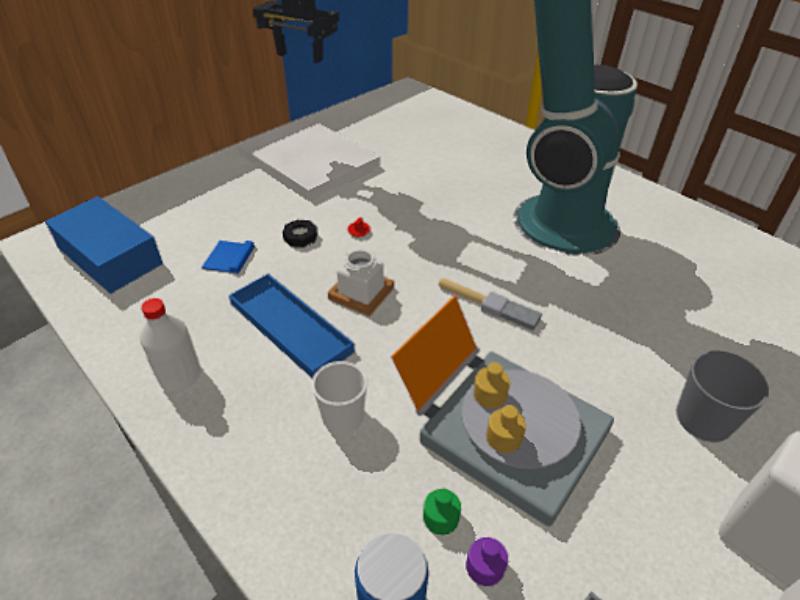

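View pics/t1.png

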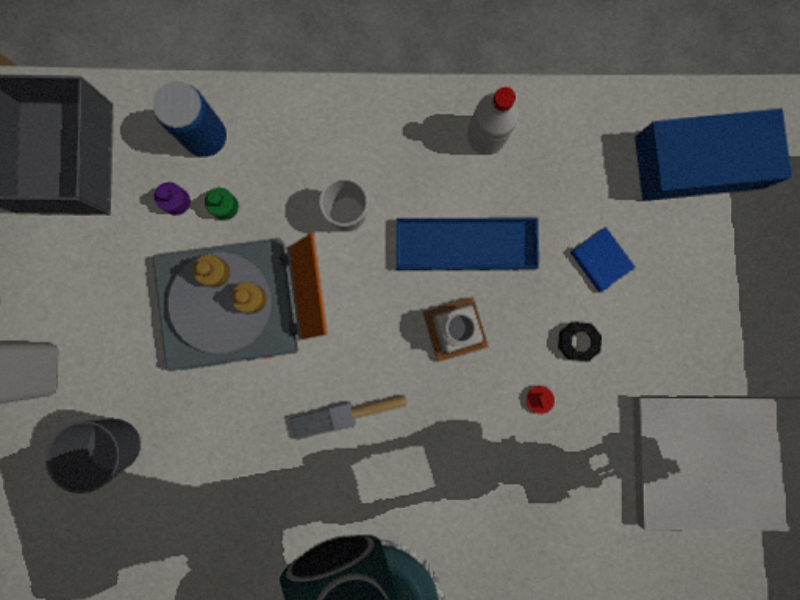

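Candidates in the 800x600 top view:
- **Disk:** the red disk at (540,400), not the red bottle cap at (504,98).
- **Ring:** the black octagon at (580,341), not the grey bins.
- **Weights:** the brass pair on the pan at (211,270) and (249,297), not green (221,204) or purple (172,198).
- **Tray:** the long blue tray at (467,243), not the box at (713,155) or the spreader at (602,260).
- **Jar:** the jar in its nest at (457,327).

Next I measure these and check with a crop.

```bash
python3 - <<'E'
from h import *
b=snap('top');p=b['pixels'];k=0.64
h=cv2.cvtColor(p,cv2.COLOR_RGB2HSV)
for nm,uv in dict(disk=(540,400),tab=(536,398),ring=(580,341),mouth=(460,327),tray=(440,243),panel=(310,290),w=(249,297),nest=(428,318),spr=(602,260),pan=(200,330)).items():
    u,v=int(uv[0]*k),int(uv[1]*k);print(nm,h[v,u],p[v,u])
def rep(nm,c,z):
    (cx,cy),wh,a=r=cv2.minAreaRect(c); bx=onz(b,cv2.boxPoints(r),z)
    print(nm,cv2.contourArea(c),'ctr px',round(cx),round(cy),'world',onz(b,[(cx,cy)],z)[0].round(4)); print((bx[:,:2]*1000).round(0).tolist())
for c in blobs(b,(0,150,80),(6,255,255)): rep('red',c,.011)
for c in blobs(b,(174,150,80),(180,255,255)): rep('red2',c,.011)
for c in blobs(b,(7,150,60),(14,255,255)): rep('orange',c,.08)
for c in blobs(b,(14,120,60),(28,255,255)): rep('brass',c,.1)
for c in blobs(b,(100,150,30),(125,255,255),300): rep('blue',c,.024)
m=p[185:255,330:400].max(2)
for c in sorted(blobs(b,(0,0,0),(180,255,45),150),key=cv2.contourArea)[-8:]:
    x=cv2.boundingRect(c)
    if x[0]>340 and x[1]<250: rep('dark',c,.0215)
crop=cv2.resize(p[130:290,256:416,::-1],(600,600),interpolation=cv2.INTER_CUBIC)
cv2.imwrite('pics/c1.png',crop)
E
```

```text
disk [175 233  59] [59  5 14]
tab [  0 255  55] [55  0  0]
ring [30 22 71] [71 71 65]
mouth [94 28 74] [66 73 74]
tray [106 200  84] [18 48 84]
panel [ 11 255  58] [58 22  0]
w [ 20 169  95] [95 75 32]
nest [ 15 141  47] [47 34 21]
spr [109 248 103] [  3  41 103]
pan [105  21  95] [87 91 95]
red 137.0 ctr px 345 255 world [ 0.355  -0.2868  0.011 ]
[[345.0, -256.0], [385.0, -277.0], [365.0, -318.0], [325.0, -297.0]]
red 108.0 ctr px 323 62 world [ 0.8951 -0.2316  0.011 ]
[[912.0, -215.0], [912.0, -249.0], [878.0, -248.0], [878.0, -215.0]]
orange 652.0 ctr px 196 182 world [0.5476 0.1105 0.08  ]
[[628.0, 143.0], [634.0, 102.0], [468.0, 79.0], [463.0, 119.0]]
brass 317.5 ctr px 135 172 world [0.5694 0.2591 0.1   ]
[[546.0, 285.0], [593.0, 286.0], [593.0, 233.0], [546.0, 232.0]]
brass 296.5 ctr px 158 190 world [0.526  0.2008 0.1   ]
[[548.0, 227.0], [549.0, 175.0], [504.0, 175.0], [504.0, 226.0]]
blue 4342.0 ctr px 456 99 world [ 0.7866 -0.5949  0.024 ]
[[841.0, -457.0], [870.0, -721.0], [732.0, -731.0], [703.0, -469.0]]
blue 2776.5 ctr px 298 156 world [ 0.6263 -0.159   0.024 ]
[[670.0, -37.0], [671.0, -282.0], [582.0, -281.0], [582.0, -37.0]]
blue 826.0 ctr px 385 166 world [ 0.5993 -0.3971  0.024 ]
[[613.0, -341.0], [658.0, -403.0], [586.0, -453.0], [541.0, -391.0]]
blue 622.5 ctr px 127 84 world [0.8218 0.3093 0.024 ]
[[832.0, 370.0], [886.0, 306.0], [812.0, 248.0], [758.0, 312.0]]
dark 507.5 ctr px 371 218 world [ 0.4568 -0.3546  0.0215]
[[430.0, -314.0], [493.0, -323.0], [484.0, -396.0], [421.0, -386.0]]
dark 784.5 ctr px 454 100 world [ 0.7847 -0.5926  0.0215]
[[840.0, -458.0], [864.0, -717.0], [730.0, -725.0], [705.0, -468.0]]
```

View pics/c1.png

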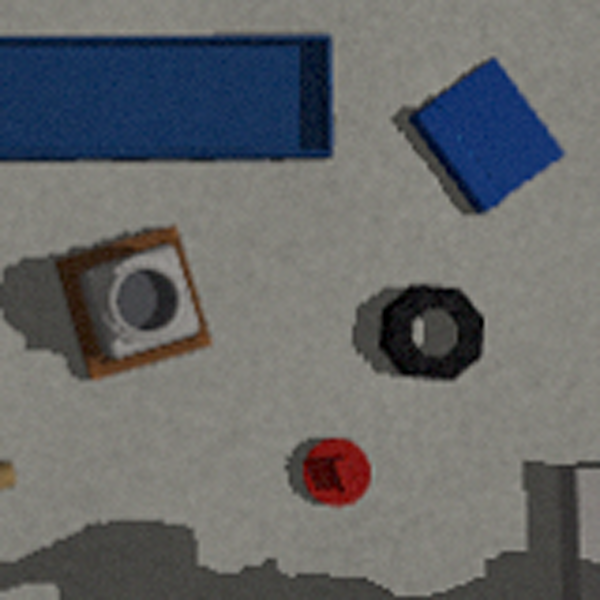

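The crop shows the disk at top px (346,256) with its tab up, the ring at (372,218), the mouth at (295,210), and the spreader separate at (385,166). I'll go over the disk and ring for a wrist view.

>>> send_rows(rows="28 50 10 0; 56 105 20 0; 84 160 30 0; 112 215 35 0; 140 270 40 0; 165 310 40 0; 165 310 40 0; 165 310 40 0", hand=88, force=20)

```text
time_s: 1.15
tool_pos: [0.3808, -0.3297, 0.2785]
tcp_rot: [3.099, 0.511, -0.001]
wrist_force: [-0.3, -0.6, -0.5]
width: 0.998
grip_force: 0.0
```

```bash
python3 - <<'E'
from h import *
w=snap('wrist');R=np.array(w['R']);print('cam',(-R.T@w['t']).round(3),R.round(2).tolist())
from scipy.spatial.transform import Rotation as Ro
s=state();print(s['tool_pos'],Ro.from_rotvec(s['tcp_rot']).as_matrix().round(3).tolist(),s['joint_positions'],s['time_s'],s['wrist_force'])
cv2.imwrite('pics/w1.png',cv2.resize(w['pixels'][:,:,::-1],(800,600)))
E
```

```text
cam [ 0.445 -0.309  0.425] [[0.32, -0.95, 0.0], [-0.91, -0.31, 0.27], [-0.25, -0.09, -0.96]]
[ 0.38057384 -0.33016947  0.27848376] [[0.948, 0.32, -0.001], [0.32, -0.948, -0.0], [-0.001, 0.0, -1.0]] [-7.63643358e-01 -8.70209024e-02  1.91086145e+00 -6.05954849e-04
  1.31802385e+00  4.81984166e-01] 1.2 [-0.00646227 -0.51926279 -0.37666035]
```

View pics/w1.png

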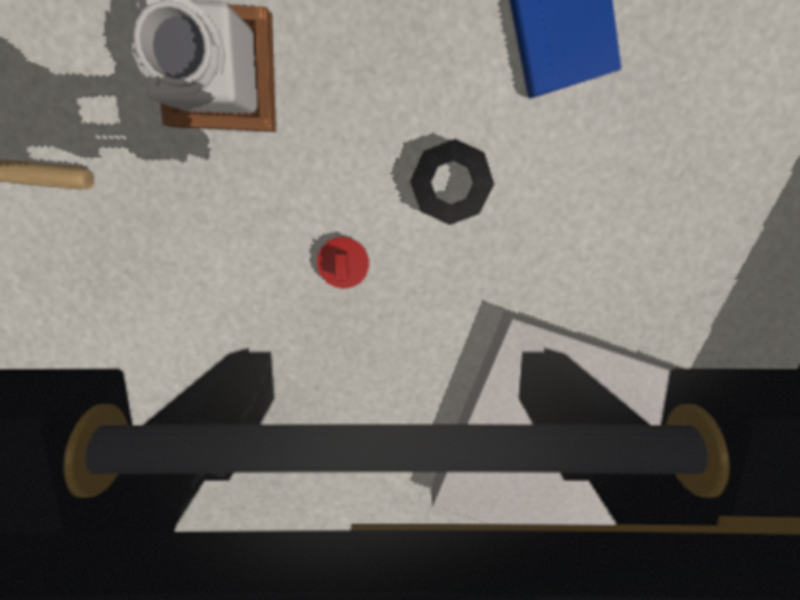

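The wrist view (800 px scale) shows the disk at (342,262), the ring at (452,182), and the jar and nest upper left with the mouth at (177,43). I'll measure these and zoom on the tab.

```bash
python3 - <<'E'
from h import *
w=snap('wrist');p=w['pixels'];h=cv2.cvtColor(p,cv2.COLOR_RGB2HSV)
m=cv2.inRange(h,(0,150,40),(8,255,255))|cv2.inRange(h,(172,150,40),(180,255,255))
c=max(cv2.findContours(m,0,1)[0],key=cv2.contourArea)
P=onz(w,c.reshape(-1,2),.011); (x,y),r=cv2.minEnclosingCircle((P[:,:2]*1000).astype(np.float32));print('disk',x,y,r)
g=p.max(2)[80:150,255:325]; m=(g<60).astype(np.uint8)
c=max(cv2.findContours(m,0,1)[0],key=cv2.contourArea).reshape(-1,2)+[255,80]
P=onz(w,c,.0215);(x,y),r=cv2.minEnclosingCircle((P[:,:2]*1000).astype(np.float32));print('ring',x,y,r, onz(w,[cv2.minAreaRect(c.astype(np.float32))[0]],.0215))
ap=cv2.approxPolyDP((P[:,:2]*1000).astype(np.float32),6,True).reshape(-1,2);print(ap.round(0).tolist())
cv2.imwrite('pics/c2.png',cv2.resize(p[130:200,180:260,::-1],(800,700)[:1]+(600,) if 0 else (680,595),interpolation=cv2.INTER_CUBIC))
E
```

```text
disk 355.60546875 -286.02978515625 23.723270416259766
ring 456.9621276855469 -356.3123779296875 35.27379608154297 [[ 0.45755562 -0.35573057  0.0215    ]]
[[490.0, -348.0], [474.0, -325.0], [448.0, -323.0], [428.0, -337.0], [423.0, -367.0], [440.0, -387.0], [465.0, -391.0], [486.0, -375.0]]
```

View pics/c2.png

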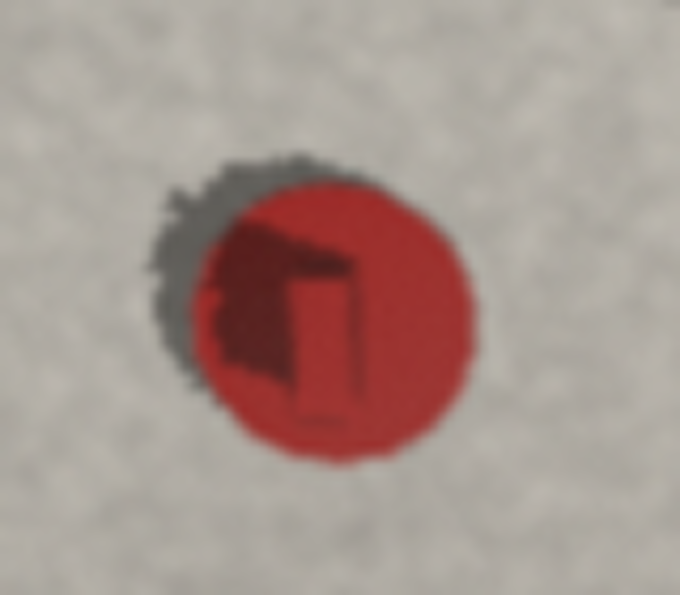

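Zoomed crop: the tab top is a rectangle with long edges (288,280)→(300,418) and (353,270)→(362,400) in crop pixels. I'll convert those.

```bash
python3 - <<'E'
from h import *
w=snap('wrist');t=snap('top')
q=np.array([(288,280),(300,418),(353,270),(362,402)])/8.5+[180,130]-.5
P=onz(w,q,.031)*1000;print(P.round(1).tolist(),P.mean(0))
for i,j in((0,1),(2,3)):print(np.degrees(np.arctan2(*(P[j]-P[i])[[1,0]])),np.linalg.norm(P[j]-P[i]))
print('mouth top',onz(t,[(256+147/3.75,130+299/3.75)],.086)*1000)
p=t['pixels'];h=cv2.cvtColor(p,cv2.COLOR_RGB2HSV)
m=cv2.inRange(h[180:240,260:325],(5,90,20),(20,255,255));c=max(cv2.findContours(cv2.morphologyEx(m,3,np.ones((5,5))),0,1)[0],key=cv2.contourArea).reshape(-1,2)+[260,180]
P=onz(t,cv2.boxPoints(cv2.minAreaRect(c.astype(np.float32))),.018)*1000;print('nest',P[:,:2].round(0).tolist(),P.mean(0))
E
```

```text
[[364.6, -278.4, 31.0], [342.9, -286.8, 31.0], [369.5, -288.0, 31.0], [348.8, -295.8, 31.0]] [ 356.46689753 -287.26002713   31.        ]
-158.64982505156215 23.206197681324863
-159.29705557686773 22.124410685098546
mouth top [[ 477.58223414 -140.43152468   86.        ]]
nest [[509.0, -82.0], [535.0, -169.0], [447.0, -195.0], [422.0, -107.0]] [ 478.37460533 -138.35218837   18.        ]
```

>>> send_rows(rows="-10 15 -50 2.3; -25 42 -110 2.3; -25 42 -170 2.3; -25 42 -225 2.3; -25 42 -245 2.3; -25 42 -263 2.3; -25 42 -263 2.3", hand=45)

```text
time_s: 2.22
tool_pos: [0.3544, -0.2872, 0.0142]
tcp_rot: [-3.087, -0.569, 0.004]
wrist_force: [-0.2, 0.8, -0.5]
width: 0.512
grip_force: 0.0
```

>>> send_rows(rows="0 0 0 0; 0 0 0 0; 0 0 0 0; 0 0 0 0; 0 0 40 0; 0 0 90 0; 0 0 90 0", hand=2, force=20)

```text
time_s: 3.1
tool_pos: [0.359, -0.29, 0.1101]
tcp_rot: [3.082, 0.571, 0.009]
wrist_force: [0.4, -0.4, -1.4]
width: 0.114
grip_force: 20.0
```

>>> send_rows(rows="0 0 40 0; 25 35 80 0; 55 75 114 0; 85 115 114 0; 102 141 114 0; 102 141 114 0; 102 141 114 0; 102 141 114 0")

```text
time_s: 4.1
tool_pos: [0.4572, -0.1472, 0.2191]
tcp_rot: [-3.089, -0.57, 0.002]
wrist_force: [0.7, -0.8, -0.6]
width: 0.112
grip_force: 20.0
```

```bash
python3 - <<'E'
from h import *
w=snap('wrist');s=state();print(s['tool_pos'],s['width'])
cv2.imwrite('pics/w2.png',cv2.resize(w['pixels'][:,:,::-1],(800,600)))
np.save('w2.npy',w,allow_pickle=True)
E
```

```text
[ 0.4573745  -0.14730558  0.2192812 ] 0.11192901336417174
```

View pics/w2.png

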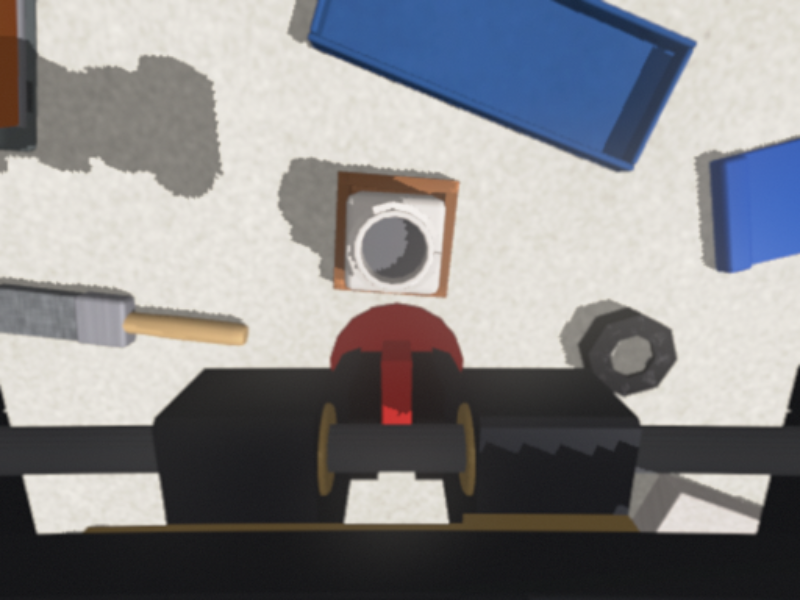

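The mouth is a clean ellipse centred near (394,248). The held disk's flange is centred on column 397 with its front edge at row 303, and the jar is square in the nest.

```bash
python3 - <<'E'
from h import *
w=np.load('w2.npy',allow_pickle=True).item();p=w['pixels'];g=p.max(2)
sub=g[128:190,222:280];m=(sub<150).astype(np.uint8)
n,l,st,ce=cv2.connectedComponentsWithStats(m);i=l[159-128,252-222];print(st[i],ce[i]+[222,128])
c=max(cv2.findContours((l==i).astype(np.uint8),0,1)[0],key=cv2.contourArea).reshape(-1,2)+[222,128]
P=onz(w,c,.086)*1000;h=cv2.convexHull(P[:,:2].astype(np.float32));print('bore',cv2.minEnclosingCircle(h),cv2.fitEllipse(h))
k=1/1.5625
print('click',onz(w,np.array([(394,210),(394,285),(360,248),(428,248)])*k,.086)*1000)
# held disk flange top plane ~ tcp-2mm
z=state()['tool_pos'][2]-.003
hh=cv2.cvtColor(p,cv2.COLOR_RGB2HSV);m=cv2.inRange(hh,(0,120,40),(8,255,255))|cv2.inRange(hh,(172,120,40),(180,255,255));m[232:]=0
c=max(cv2.findContours(m,0,1)[0],key=cv2.contourArea).reshape(-1,2)
c=c[(c[:,1]<228)];P=onz(w,c,z)*1000;A=np.c_[2*P[:,:2],np.ones(len(P))];s=np.linalg.lstsq(A,(P[:,:2]**2).sum(1),rcond=None)[0];print('disk',s[:2],np.sqrt(s[2]+s[:2]@s[:2]))
m=cv2.inRange(hh,(5,90,30),(18,255,255))[100:200,200:300];c=max(cv2.findContours(cv2.morphologyEx(m,3,np.ones((9,9))),0,1)[0],key=cv2.contourArea).reshape(-1,2)+[200,100]
P=onz(w,cv2.boxPoints(cv2.minAreaRect(c.astype(np.float32))),.018)*1000;print('nest',P[:,:2].round(0).tolist(),P.mean(0)); print(np.degrees(np.arctan2(*(P[1]-P[0])[[1,0]])),np.degrees(np.arctan2(*(P[2]-P[1])[[1,0]])))
E
```

```text
[  10   11   41   42 1372] [252.16690962 159.60860058]
bore ((478.6726989746094, -138.59030151367188), 21.10186195373535) ((478.6562194824219, -139.0491485595703), (40.20281982421875, 41.989501953125), 113.27497863769531)
click [[ 502.03159809 -130.26764517   86.        ]
 [ 457.60884928 -147.15471291   86.        ]
 [ 472.38906929 -118.59155483   86.        ]
 [ 487.68112928 -158.66592923   86.        ]]
disk [ 466.9366799  -144.92300049] 16.304411747571216
nest [[422.0, -105.0], [510.0, -83.0], [535.0, -169.0], [449.0, -198.0]] [ 479.02787457 -138.72256182   18.        ]
14.245856037461584 -73.41328787591246
```

```bash
python3 - <<'E'
from h import *
w=np.load('w2.npy',allow_pickle=True).item();k=1/1.5625
hh=cv2.cvtColor(w['pixels'],cv2.COLOR_RGB2HSV);m=cv2.inRange(hh,(0,100,40),(10,255,255))|cv2.inRange(hh,(170,100,40),(180,255,255));
T=np.array([457.3,-147.3]);ex=np.array([.934,.358]);ey=np.array([.358,-.934])
for r in range(192,236,4):
    c=np.where(m[r,200:310])[0]+200
    if len(c)==0: continue
    P=onz(w,[(c[0]-.5,r),(c[-1]+.5,r)],.2122)[:,:2]*1000-T;print(r,c[0],c[-1],(P@ex).round(1),(P@ey).round(1))
E
```

```text
196 243 264 [23. 23.] [-4.8  7.5]
200 233 274 [20.6 20.6] [-10.4  13.2]
204 226 281 [18.3 18.2] [-14.4  17.2]
208 223 284 [15.9 15.9] [-16.2  18.9]
212 219 288 [13.5 13.5] [-18.5  21.3]
216 216 290 [11.1 11. ] [-20.3  22.5]
220 215 292 [8.7 8.6] [-21.   23.7]
224 214 293 [6.2 6.2] [-21.7  24.4]
228 212 294 [3.8 3.7] [-22.9  25. ]
232 212 295 [1.3 1.2] [-23.   25.7]
```

>>> send_rows(rows="22 10 -40 0; 22 10 -90 0; 22 10 -106 0; 22 10 -110 0; 22 10 -114 0; 22 10 -117 0; 22 10 -120 0; 22 10 -120 0")

```text
time_s: 5.15
tool_pos: [0.4802, -0.1365, 0.1]
tcp_rot: [3.089, 0.572, 0.001]
wrist_force: [0.0, -0.4, -0.6]
width: 0.111
grip_force: 20.0
```

```bash
python3 - <<'E'
from h import *
w=snap('wrist');s=state();print(s['tool_pos'],s['wrist_force'],s['wrist_torque'])
cv2.imwrite('pics/w3.png',w['pixels'][60:330,130:390,::-1].repeat(2,0).repeat(2,1))
E
```

```text
[ 0.48015562 -0.13646888  0.0999207 ] [-0.16998306  0.92705833  0.15382264] [0.05421759 0.01983811 0.03584879]
```

View pics/w3.png

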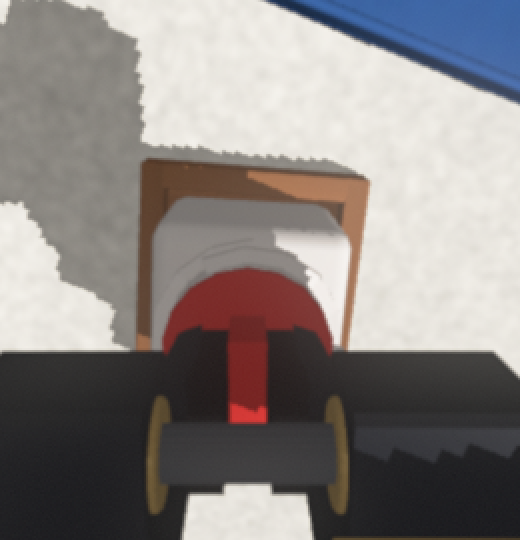

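The flange is centred over the neck, within about 1 mm (flange centre column 247, body centre 251), with no contact force. I'll press down.

>>> send_rows(rows="0 0 -2 0; 0 0 -4 0; 0 0 -6 0; 0 0 -7 0; 0 0 -8 0; 0 0 -8 0")

```text
time_s: 5.95
tool_pos: [0.4806, -0.1365, 0.0952]
tcp_rot: [-3.089, -0.572, -0.0]
wrist_force: [-11.0, 4.3, 24.3]
width: 0.113
grip_force: 20.0
```

>>> send_rows(rows="0 0 4 0; -1.5 0.5 4 0; -1.5 0.5 2 0; -1.5 0.5 0.5 0; -1.5 0.5 -1 0; -1.5 0.5 -1 0")

```text
time_s: 6.7
tool_pos: [0.4793, -0.1358, 0.0941]
tcp_rot: [-3.089, -0.571, -0.001]
wrist_force: [-10.1, 4.8, 26.6]
width: 0.115
grip_force: 20.0
```

>>> send_rows(rows="0 0 2 0; 0 0 2 0; 0 0 2 0; 0 0 2 0; 0 0 40 0; 0 0 90 0; -20 -8 125 0; -20 -8 125 0; -20 -8 125 0", hand=40)

```text
time_s: 7.82
tool_pos: [0.4582, -0.1438, 0.2147]
tcp_rot: [-3.089, -0.571, 0.001]
wrist_force: [-0.2, -0.3, -0.2]
width: 0.453
grip_force: 0.0
```

```bash
python3 - <<'E'
from h import *
w=snap('wrist');s=state();print(s['tool_pos'],s['wrist_force'])
sc=snap('scene')
a=cv2.resize(w['pixels'][90:240,180:330,::-1],(400,400));u=proj(sc,[[.479,-.139,.09]])[0];print(u)
x,y=u.astype(int);b=cv2.resize(sc['pixels'][y-35:y+35,x-35:x+35,::-1],(400,400))
cv2.imwrite('pics/w4.png',np.hstack([a,b]))
np.save('w4.npy',w,allow_pickle=True)
E
```

```text
[ 0.45783067 -0.14359399  0.21403378] [-0.46261904 -0.16515801 -0.12988019]
[229.42198647 163.99631522]
```

View pics/w4.png

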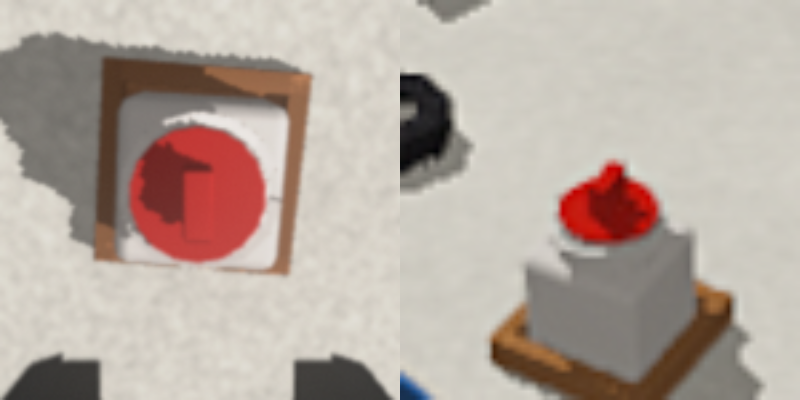

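The left view shows the disk on the mouth at about (198,193). The right view suggests the tab may lean a little, so I'll check for tilt.

```bash
python3 - <<'E'
from h import *
w=np.load('w4.npy',allow_pickle=True).item();p=w['pixels']
hh=cv2.cvtColor(p,cv2.COLOR_RGB2HSV);m=cv2.inRange(hh,(0,120,40),(8,255,255))|cv2.inRange(hh,(172,120,40),(180,255,255))
c=max(cv2.findContours(m[:235],0,1)[0],key=cv2.contourArea).reshape(-1,2)
for z in(.090,.097):
    P=onz(w,c,z)*1000;print('flange',z,cv2.fitEllipse(P[:,:2].astype(np.float32)))
q=np.array([(184,172),(213,172),(183,237),(210,242)])/(400/150)+[180,90]-.5
for z in(.110,.117): P=onz(w,q,z)*1000;print(z,P.mean(0),np.linalg.norm(P[0]-P[1]),np.linalg.norm(P[0]-P[2]))
sc=snap('scene')
hh=cv2.cvtColor(sc['pixels'],cv2.COLOR_RGB2HSV);m=cv2.inRange(hh,(0,120,40),(8,255,255))|cv2.inRange(hh,(172,120,40),(180,255,255))
c=max(cv2.findContours(m[130:200,195:265],0,1)[0],key=cv2.contourArea).reshape(-1,2)+[195,130]
print('scene box',cv2.boundingRect(c),'top',c[c[:,1].argmin()])
a=np.radians(21)
for dz in(0,.007):
  C=np.array([.479,-.139,.0945+dz]);th=np.linspace(0,6.28,60)
  F=np.r_[[C+[.025*np.cos(t),.025*np.sin(t),-.0045+k] for t in th for k in(0,.004)]]
  T=np.array([C+[sx*.012*np.cos(a)-sy*.005*np.sin(a),sx*.012*np.sin(a)+sy*.005*np.cos(a),.0155] for sx in(1,-1) for sy in(1,-1)])
  f=proj(sc,F);t=proj(sc,T);print(dz,'pred flange',f.min(0).round(1),f.max(0).round(1),'tab',t.round(1).tolist())
r=c[:,1]
for y in range(r.min(),r.max()+1): x=c[r==y,0]; print(y,x.min(),x.max(),end=' | ')
E
```

```text
flange 0.09 ((478.8404541015625, -137.327880859375), (47.55948257446289, 47.8778076171875), 89.45484924316406)
flange 0.097 ((479.9537048339844, -136.90567016601562), (46.33060073852539, 46.64070129394531), 89.45465850830078)
0.11 [ 478.81174171 -137.42190511  110.        ] 9.588216150552705 22.009625418489215
0.117 [ 480.01453319 -136.96341346  117.        ] 9.320720033980248 21.39559156336777
scene box (222, 156, 17, 15) top [231 156]
0 pred flange [220.4 157.3] [238.4 169.8] tab [[228.7, 161.3], [225.5, 160.3], [232.8, 156.4], [229.6, 155.4]]
0.007 pred flange [220.2 155.3] [238.3 167.8] tab [[228.6, 159.3], [225.4, 158.3], [232.7, 154.4], [229.5, 153.4]]
156 231 231 | 157 230 232 | 158 229 232 | 159 227 233 | 160 225 236 | 161 224 237 | 162 223 237 | 163 222 238 | 164 222 238 | 165 222 238 | 166 222 238 | 167 223 237 | 168 224 237 | 169 225 235 | 170 228 232 |
```

The disk is seated: flat, at rim height, centre within 1.6 mm of the bore. Now I go to the ring, turning to yaw 172° so there is room for clockwise screwing.

>>> send_rows(rows="0 -20 0 10; -1 -40 0 20; -1 -60 0 30; -1 -80 0 40; -1 -100 0 50; -1 -120 0 60; -1 -140 0 70; -1 -160 0 80; -1 -180 0 90; -1 -200 0 100; -1 -212 -20 110; -1 -212 -40 120", hand=88)

```text
time_s: 9.48
tool_pos: [0.4573, -0.3565, 0.1737]
tcp_rot: [-1.042, -2.962, -0.001]
wrist_force: [0.1, -0.2, -0.3]
width: 0.998
grip_force: 0.0
```

>>> send_rows(rows="0 0 -20 10; 0 0 -40 20; 0 0 -50 31; 0 0 -50 31; 0 0 -50 31")

```text
time_s: 10.1
tool_pos: [0.4576, -0.3558, 0.1253]
tcp_rot: [-0.224, -3.133, -0.001]
wrist_force: [0.0, -0.9, 0.6]
width: 0.999
grip_force: 0.0
```

```bash
python3 - <<'E'
from h import *
from scipy.spatial.transform import Rotation as Ro
s=state();M=Ro.from_rotvec(s['tcp_rot']).as_matrix();print(s['tool_pos'],np.degrees(np.arctan2(M[1,0],M[0,0])),s['joint_positions'][5])
w=snap('wrist');p=w['pixels'];g=p.max(2)
t=snap('top');
for n,d,(X,Y) in(('w',w,(.457,-.356)),('t',t,(.457,-.356))):
    u=proj(d,[[X,Y,.0215]])[0];print(n,u)
u=proj(w,[[.457,-.356,.0215]])[0].astype(int)
cv2.imwrite('pics/w5.png',cv2.resize(p[:,:,::-1],(640,480)))
E
```

```text
[ 0.45759574 -0.35583316  0.12529537] 171.8055111571207 -2.131759614788792
w [254.56415534 189.93052186]
t [371.11624146 217.9892602 ]
```

View pics/w5.png

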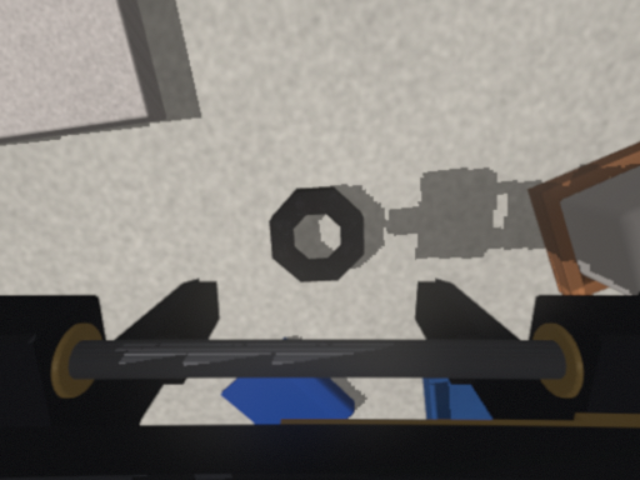

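The ring is still in place at (318,234) with its flats aligned to the fingers. I'll descend, grip and lift.

>>> send_rows(rows="-0.5 0 -50 0; -0.5 0 -90 0; -0.5 0 -110 0; -0.5 0 -118 0; -0.5 0 -121 0; -0.5 0 -121 0; -0.5 0 -121 0")

```text
time_s: 11.08
tool_pos: [0.4579, -0.3567, 0.0059]
tcp_rot: [0.22, 3.132, -0.002]
wrist_force: [0.9, 0.9, 0.3]
width: 1.0
grip_force: 0.0
```

>>> send_rows(rows="0 0 0 0; 0 0 0 0; 0 0 0 0; 0 0 0 0; 0 0 30 0; 0 0 80 0; 0 0 130 0; 0 0 160 0; 0 0 160 0", hand=50, force=35)

```text
time_s: 12.2
tool_pos: [0.4587, -0.3574, 0.1676]
tcp_rot: [0.22, 3.129, -0.006]
wrist_force: [0.2, 0.6, -1.1]
width: 0.771
grip_force: 34.7
```

>>> send_rows(rows="3 35 0 0; 7 75 0 0; 11 115 0 0; 15 155 0 0; 19 190 0 0; 22.5 216 0 0; 22.5 216 0 0; 22.5 216 0 0; 22.5 216 -40 0; 22.5 216 -60 0; 22.5 216 -60 0; 22.5 216 -60 0")

```text
time_s: 13.7
tool_pos: [0.48, -0.1409, 0.1052]
tcp_rot: [0.222, 3.133, -0.001]
wrist_force: [-0.4, -0.4, 0.4]
width: 0.771
grip_force: 34.7
```

```bash
python3 - <<'E'
from h import *
s=state();print(s['tool_pos'],s['wrist_force'])
w=snap('wrist');sc=snap('scene')
u=proj(sc,[[.479,-.139,.1]])[0].astype(int);x,y=u
a=cv2.resize(w['pixels'][120:280,130:380,::-1],(500,320));b=cv2.resize(sc['pixels'][y-40:y+40,x-36:x+36,::-1],(288,320))
cv2.imwrite('pics/w6.png',np.hstack([a,b]))
E
```

```text
[ 0.47995484 -0.14085308  0.10522473] [-0.38195914 -0.44172811  0.41957875]
```

View pics/w6.png

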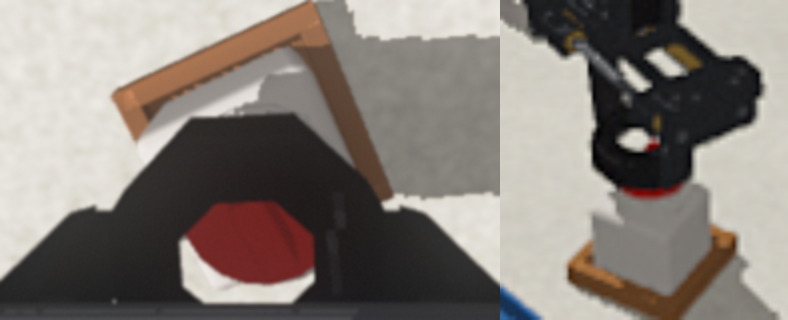

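The ring is held level over the jar with the tab inside its hole's outline, hole centre near (250,250). I'll correct by about 1 mm and lower onto the thread.

>>> send_rows(rows="-1 2 -4 0; -1 2 -8 0; -1 2 -11 0; -1 2 -13 0; -1 2 -15 0; -1 2 -17 0; -1 2 -17 0")

```text
time_s: 14.68
tool_pos: [0.4786, -0.138, 0.0877]
tcp_rot: [0.22, 3.134, -0.0]
wrist_force: [-0.2, -0.1, 0.3]
width: 0.769
grip_force: 34.7
```

>>> send_rows(rows="0 0 -1.5 0; 0 0 -3 0; 0 0 -4.5 0; 0 0 -5 0; 0 0 -5 0")

```text
time_s: 15.3
tool_pos: [0.4794, -0.1382, 0.0868]
tcp_rot: [0.22, 3.133, -0.0]
wrist_force: [-10.0, 3.5, 26.5]
width: 0.772
grip_force: 34.7
```

>>> send_rows(rows="0 0 2 0; 0 0 1.4 -8; 0 0 0.7 -16; 0 0 0 -24; 0 0 -0.7 -32; 0 0 -1.3 -40; 0 0 -2 -48; 0 0 -2.7 -56; 0 0 -3.3 -64; 0 0 -4 -72; 0 0 -4 -72")

```text
time_s: 16.68
tool_pos: [0.4805, -0.1385, 0.0814]
tcp_rot: [2.02, 2.402, 0.003]
wrist_force: [-2.3, 1.7, 13.9]
width: 0.768
grip_force: 34.6
```

It is coming down the thread as expected. I'll continue.

>>> send_rows(rows="0 0 -0.7 -8; 0 0 -1.3 -16; 0 0 -2 -24; 0 0 -2.7 -32; 0 0 -3.3 -40; 0 0 -3.3 -40")

```text
time_s: 17.42
tool_pos: [0.4803, -0.1385, 0.0782]
tcp_rot: [2.721, 1.567, 0.004]
wrist_force: [-3.4, 2.3, 13.6]
width: 0.771
grip_force: 34.6
```

```bash
cat > st.py <<'E'
from h import *
from scipy.spatial.transform import Rotation as Ro
s=state();M=Ro.from_rotvec(s['tcp_rot']).as_matrix();print(s['tool_pos'].round(4),np.degrees(np.arctan2(M[1,0],M[0,0])).round(1),'q6',s['joint_positions'][5].round(2),'F',s['wrist_force'].round(1),'T',s['wrist_torque'].round(2),s['width'])
E
python3 st.py
```

```text
[ 0.4803 -0.1385  0.0782] 59.9 q6 0.19 F [-3.4  2.3 13.6] T [ 0.3   0.64 -0.13] 0.7706635366159544
```

>>> send_rows(rows="0 0 -0.6 -7; 0 0 -1.1 -14; 0 0 -1.7 -21; 0 0 -1.7 -21")

```text
time_s: 17.92
tool_pos: [0.4799, -0.1387, 0.0774]
tcp_rot: [2.961, 1.045, 0.003]
wrist_force: [-7.6, 1.4, 20.7]
width: 0.769
grip_force: 34.6
```

```bash
python3 st.py
```

```text
[ 0.4799 -0.1387  0.0774] 38.9 q6 0.56 F [-7.6  1.4 20.7] T [ 0.42  1.28 -0.16] 0.7693279715118858
```

>>> send_rows(rows="0 0 0.5 -6; 0 0 0.5 -12; 0 0 0.5 -18; 0 0 0.5 -18")

```text
time_s: 18.42
tool_pos: [0.4799, -0.1385, 0.0774]
tcp_rot: [3.088, 0.57, 0.003]
wrist_force: [-6.7, 0.9, 18.1]
width: 0.768
grip_force: 34.6
```

```bash
python3 st.py
```

```text
[ 0.4799 -0.1385  0.0774] 20.9 q6 0.88 F [-6.7  0.9 18.1] T [ 0.38  0.98 -0.1 ] 0.7684566739654982
```

>>> send_rows(rows="0 0 0 -5; 0 0 0 -10; 0 0 0 -14; 0 0 0 -14")

```text
time_s: 18.92
tool_pos: [0.4799, -0.1385, 0.0774]
tcp_rot: [3.135, 0.19, 0.004]
wrist_force: [-5.8, 1.3, 18.3]
width: 0.769
grip_force: 34.7
```

```bash
python3 st.py; python3 - <<'E'
from h import *
w=snap('wrist');sc=snap('scene')
x,y=proj(sc,[[.479,-.139,.08]])[0].astype(int)
a=cv2.resize(w['pixels'][60:280,130:380,::-1],(500,440));b=cv2.resize(sc['pixels'][y-40:y+40,x-27:x+27,::-1],(297,440))
cv2.imwrite('pics/w7.png',np.hstack([a,b]))
E
```

```text
[ 0.4799 -0.1385  0.0774] 6.9 q6 1.12 F [-5.8  1.3 18.3] T [ 0.42  0.95 -0.04] 0.7689785502709993
```

View pics/w7.png

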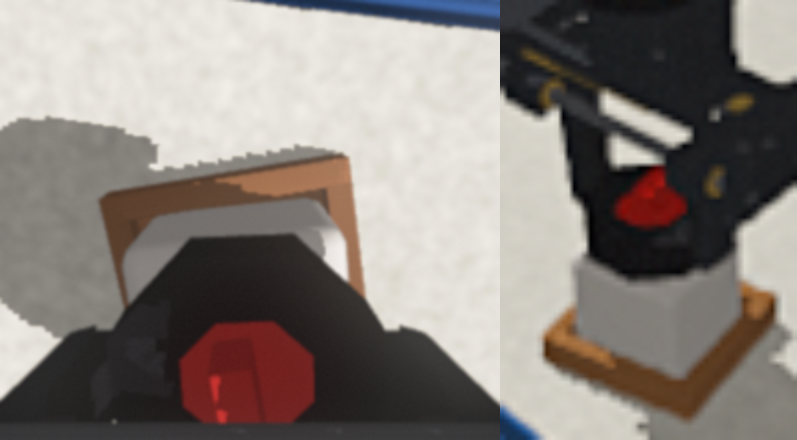

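The ring sits level low on the neck with the red tab through its hole, and the jar has taken up a few degrees of play. It isn't jammed yet, so I keep turning.

>>> send_rows(rows="0 0 0.5 -4; 0 0 1 -8; 0 0 1.2 -12; 0 0 1.2 -15; 0 0 1.2 -15")

```text
time_s: 19.65
tool_pos: [0.4781, -0.1382, 0.0773]
tcp_rot: [3.133, -0.218, -0.002]
wrist_force: [-7.1, 1.2, 14.9]
width: 0.77
grip_force: 34.9
```

```bash
python3 st.py
```

```text
[ 0.4781 -0.1382  0.0773] -7.9 q6 1.38 F [-7.1  1.2 14.9] T [0.11 1.26 0.36] 0.7703652714223517
```

>>> send_rows(rows="0 0 0.5 -3; 0 0 1 -6; 0 0 1.3 -9; 0 0 1.3 -9")

```text
time_s: 20.15
tool_pos: [0.4778, -0.1382, 0.0773]
tcp_rot: [3.106, -0.463, -0.003]
wrist_force: [-3.7, 0.9, 6.2]
width: 0.774
grip_force: 34.9
```

```bash
python3 st.py
```

```text
[ 0.4778 -0.1382  0.0773] -17.0 q6 1.54 F [-3.7  0.9  6.2] T [-0.4   0.85  0.21] 0.7741664885338739
```

>>> send_rows(rows="0 0 0 -4; 0 0 0 -8; 0 0 0 -8")

```text
time_s: 20.52
tool_pos: [0.478, -0.1389, 0.0776]
tcp_rot: [3.065, -0.674, -0.002]
wrist_force: [-4.8, -1.6, 7.8]
width: 0.772
grip_force: 35.2
```

```bash
python3 st.py
```

```text
[ 0.478  -0.1389  0.0776] -24.8 q6 1.68 F [-4.8 -1.6  7.8] T [-1.15  1.35  0.63] 0.7724290649256155
```

The ring has jammed tight at the home height. I'll release it and go look at the weights.

>>> send_rows(rows="0 0 0 0; 0 0 0 0; 0 0 0 0; 0 0 40 0; 0 0 90 10; 5 40 143 20; 14 90 143 30; 22 140 143 40; 30 190 143 45; 39 240 143 45; 48 295 143 45; 57 352 143 45", hand=88)

```text
time_s: 22.02
tool_pos: [0.5356, 0.2158, 0.2196]
tcp_rot: [-3.094, -0.544, -0.0]
wrist_force: [0.6, 0.3, -0.6]
width: 0.997
grip_force: 0.0
```

>>> send_rows(rows="0 0 0 0; 0 0 0 0; 0 0 0 0", hand=50)

```text
time_s: 22.4
tool_pos: [0.5353, 0.2126, 0.2195]
tcp_rot: [3.094, 0.542, -0.001]
wrist_force: [0.0, -0.1, -0.0]
width: 0.679
grip_force: 0.0
```

```bash
python3 st.py; python3 - <<'E'
from h import *
w=snap('wrist');sc=snap('scene')
x,y=proj(sc,[[.479,-.139,.08]])[0].astype(int)
a=cv2.resize(w['pixels'][:,:,::-1],(500,375));b=cv2.resize(sc['pixels'][y-40:y+40,x-32:x+32,::-1],(300,375))
cv2.imwrite('pics/w8.png',np.hstack([a,b]));np.save('w8.npy',w,allow_pickle=True)
E
```

```text
[0.5353 0.2126 0.2195] 19.9 q6 1.56 F [ 0.  -0.1 -0. ] T [-0.01  0.02 -0.03] 0.6791916287901967
```

View pics/w8.png

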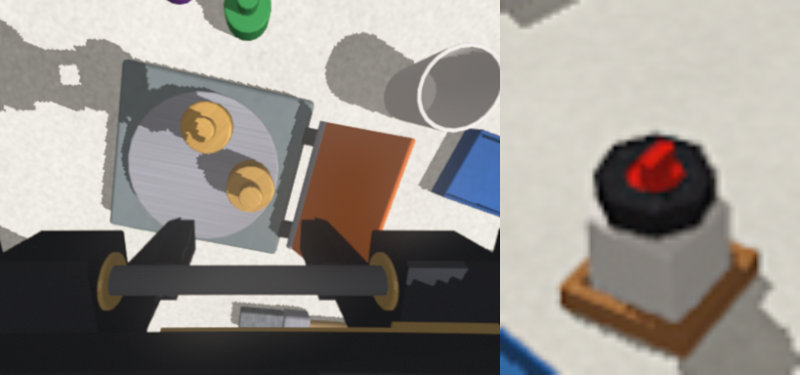

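The right view shows the ring level and fully down with the red tab through it. The left view (500 px wide) shows the weight knobs at about (205,127) and (250,192), the pan centred at about (203,164), and the panel at (350,190).

```bash
python3 - <<'E'
from h import *
w=np.load('w8.npy',allow_pickle=True).item();k=1.024
print('knobs',(onz(w,np.array([(204.5,126),(250.5,192)])*k,.1207)*1000).round(1).tolist())
E1=np.array([(129,158),(279,172),(196,91),(215,237)])*k;P=onz(w,E1,.0567)*1000;print('pan pts',P.round(1).tolist(),P.mean(0))
# circles by Hough on knob tops
g=cv2.GaussianBlur(cv2.cvtColor(w['pixels'],cv2.COLOR_RGB2GRAY),(3,3),0)
c=cv2.HoughCircles(g[100:220,170:300],cv2.HOUGH_GRADIENT,1,30,param1=60,param2=12,minRadius=9,maxRadius=16)
if c is not None:
  for a in c[0]: u=a[:2]+[170,100]; print('hough',u,a[2],(onz(w,[u],.1207)*1000).round(1))
c=cv2.HoughCircles(g,cv2.HOUGH_GRADIENT,1,100,param1=60,param2=20,minRadius=65,maxRadius=90)
if c is not None:
  for a in c[0][:2]: print('hpan',a,(onz(w,[a[:2]],.0567)*1000).round(1))
hh=cv2.cvtColor(w['pixels'],cv2.COLOR_RGB2HSV);m=cv2.inRange(hh,(4,170,60),(13,255,255));m[:, :290]=0
cc=max(cv2.findContours(m,0,1)[0],key=cv2.contourArea);print('panel px',cv2.approxPolyDP(cc,8,True).reshape(-1,2).tolist())
# in top view
t=snap('top');hh=cv2.cvtColor(t['pixels'],cv2.COLOR_RGB2HSV);m=cv2.inRange(hh,(4,170,40),(14,255,255))[140:230,170:230]
cc=max(cv2.findContours(m,0,1)[0],key=cv2.contourArea).reshape(-1,2)+[170,140];print('panel top px',cv2.approxPolyDP(cc.reshape(-1,1,2),3,True).reshape(-1,2).tolist())
E
```

```text
knobs [[574.8, 264.7, 120.7], [532.6, 207.2, 120.7]]
pan pts [[506.3, 341.1, 56.7], [548.4, 177.8, 56.7], [599.5, 291.7, 56.7], [447.2, 221.1, 56.7]] [525.34752179 257.90155156  56.7       ]
hough [207.5 131.5] 14.1 [[572.3 265.6 120.7]]
hough [255.5 201.5] 10.6 [[528.  206.5 120.7]]
hpan [204.5 173.5  79.5] [[520.7 263.3  56.7]]
panel px [[358, 181], [334, 223], [375, 266], [372, 195]]
panel top px [[199, 149], [185, 158], [193, 215], [208, 213]]
```

>>> send_rows(rows="-4 -6 -50 0; -4 -6 -90 0; -4 -6 -105 0; -4 -6 -115 0; -4 -6 -115 0; -4 -6 -115 0")

```text
time_s: 23.3
tool_pos: [0.5328, 0.2084, 0.1063]
tcp_rot: [-3.094, -0.545, -0.004]
wrist_force: [0.5, 0.2, -0.7]
width: 0.565
grip_force: 0.0
```

>>> send_rows(rows="0 0 0 0; 0 0 0 0; 0 0 0 0; 0 0 5 0; 0 0 20 0; 0 0 60 0; 0 0 100 0; 0 0 100 0", hand=8, force=40)

```text
time_s: 24.3
tool_pos: [0.5344, 0.2089, 0.2093]
tcp_rot: [-3.093, -0.544, -0.014]
wrist_force: [0.5, 0.7, -4.8]
width: 0.239
grip_force: 40.0
```

>>> send_rows(rows="8 -35 0 0; 17 -75 0 0; 28 -120 0 0; 39 -165 0 0; 50 -215 0 0; 62 -265 0 0; 73 -315 0 0; 84 -360 0 0; 92 -395 0 0; 95 -409 -20 0; 95 -409 -70 0; 95 -409 -110 0")

```text
time_s: 25.8
tool_pos: [0.6239, -0.1995, 0.0898]
tcp_rot: [-3.091, -0.544, 0.007]
wrist_force: [-0.8, 0.5, -5.2]
width: 0.236
grip_force: 40.0
```

>>> send_rows(rows="0 0 -15 0; 0 0 -25 0; 0 0 -32 0; 0 0 -36 0; 0 0 -38 0; 0 0 -40 0; 0 0 -41 0; 0 0 -41 0")

```text
time_s: 26.8
tool_pos: [0.6265, -0.201, 0.0538]
tcp_rot: [3.094, 0.545, 0.0]
wrist_force: [-0.0, 0.3, -5.2]
width: 0.236
grip_force: 40.0
```

>>> send_rows(rows="0 0 -1 0; 0 0 -2 0; 0 0 -3 0; 0 0 -3 0")

```text
time_s: 27.3
tool_pos: [0.6271, -0.201, 0.0535]
tcp_rot: [3.094, 0.545, 0.001]
wrist_force: [-5.9, 2.5, 9.8]
width: 0.238
grip_force: 40.0
```

>>> send_rows(rows="0 0 1 0; 0 0 1 0; 0 0 1 0; 0 0 30 0; 0 0 80 0; 0 30 135 0; -6 75 150 0; -12 120 150 0; -18 165 150 0; -24 215 150 0; -30 265 150 0; -36 315 150 0", hand=50)

```text
time_s: 28.8
tool_pos: [0.5903, 0.1155, 0.2006]
tcp_rot: [3.094, 0.544, 0.001]
wrist_force: [0.8, 0.2, 0.2]
width: 0.569
grip_force: 0.0
```

>>> send_rows(rows="-5 50 0 0; -11 100 0 0; -16 140 0 0; -16 151 -30 0; -16 151 -70 0; -16 151 -85 0; -16 151 -94 0; -16 151 -94 0; -16 151 -94 0")

```text
time_s: 29.92
tool_pos: [0.5757, 0.2652, 0.1083]
tcp_rot: [-3.094, -0.544, -0.004]
wrist_force: [0.1, -1.0, -0.1]
width: 0.564
grip_force: 0.0
```

>>> send_rows(rows="0 0 0 0; 0 0 0 0; 0 0 0 0; 0 0 5 0; 0 0 20 0; 0 0 60 0; 0 0 100 0; 0 0 100 0", hand=8)

```text
time_s: 30.92
tool_pos: [0.5773, 0.2658, 0.2113]
tcp_rot: [-3.093, -0.544, -0.013]
wrist_force: [0.5, -0.6, -4.8]
width: 0.238
grip_force: 39.8
```

>>> send_rows(rows="5 -35 0 0; 11 -75 0 0; 17 -120 0 0; 23 -165 0 0; 30 -215 0 0; 37 -265 0 0; 44 -315 0 0; 49 -350 0 0; 52 -371 -20 0; 52 -371 -70 0; 52 -371 -110 0; 52 -371 -130 0")

```text
time_s: 32.42
tool_pos: [0.6224, -0.1047, 0.0709]
tcp_rot: [-3.09, -0.545, 0.013]
wrist_force: [-0.0, -0.0, -5.0]
width: 0.238
grip_force: 39.8
```

>>> send_rows(rows="0 0 -8 0; 0 0 -14 0; 0 0 -18 0; 0 0 -21 0; 0 0 -23 0; 0 0 -25 0; 0 0 -26 0; 0 0 -26 0")

```text
time_s: 33.42
tool_pos: [0.6282, -0.1057, 0.0551]
tcp_rot: [3.094, 0.544, 0.005]
wrist_force: [-6.2, 3.9, 13.0]
width: 0.237
grip_force: 39.9
```

>>> send_rows(rows="0 0 2 0; 0 0 2 0; 0 0 2 0; 0 0 40 0; 0 0 90 0; -30 -10 140 0; -80 -20 155 0; -120 -30 155 0; -150 -38 155 0; -167 -40 155 0; -167 -40 155 0", hand=55)

```text
time_s: 34.8
tool_pos: [0.4591, -0.1461, 0.2057]
tcp_rot: [-3.094, -0.543, -0.001]
wrist_force: [-0.6, -0.2, 0.7]
width: 0.627
grip_force: 0.0
```

```bash
python3 st.py; python3 - <<'E'
from h import *
t=snap('top');w=snap('wrist');sc=snap('scene')
p=t['pixels'];a=cv2.resize(p[130:250,90:330,::-1],(800,400),interpolation=cv2.INTER_CUBIC)
x,y=proj(w,[[.479,-.139,.094]])[0].astype(int);y=min(y,300)
b=np.hstack([cv2.resize(w['pixels'][:,:,::-1],(267,200)),cv2.resize(sc['pixels'][:,:,::-1],(267,200)),cv2.resize(w['pixels'][max(0,y-45):max(0,y-45)+90,x-60:x+60,::-1],(266,200))])
cv2.imwrite('pics/w9.png',np.vstack([a,b]))
for n,d in(('t9',t),('s9',sc),('w9',w)):np.save(n,d,allow_pickle=True)
g=cv2.GaussianBlur(cv2.cvtColor(p,cv2.COLOR_RGB2GRAY),(3,3),0)
c=cv2.HoughCircles(g[140:240,90:200],cv2.HOUGH_GRADIENT,1,100,param1=40,param2=12,minRadius=28,maxRadius=40)
if c is not None:
  for a in c[0][:2]: print('pan',a,onz(t,[a[:2]+[90,140]],.06)*1000)
E
```

```text
[ 0.4591 -0.1461  0.2057] 19.9 q6 0.86 F [-0.6 -0.2  0.7] T [ 0.02 -0.03  0.02] 0.6266868914045265
pan [49.5 53.5 32.7] [[520.18700954 259.28020827  60.        ]]
```

View pics/w9.png

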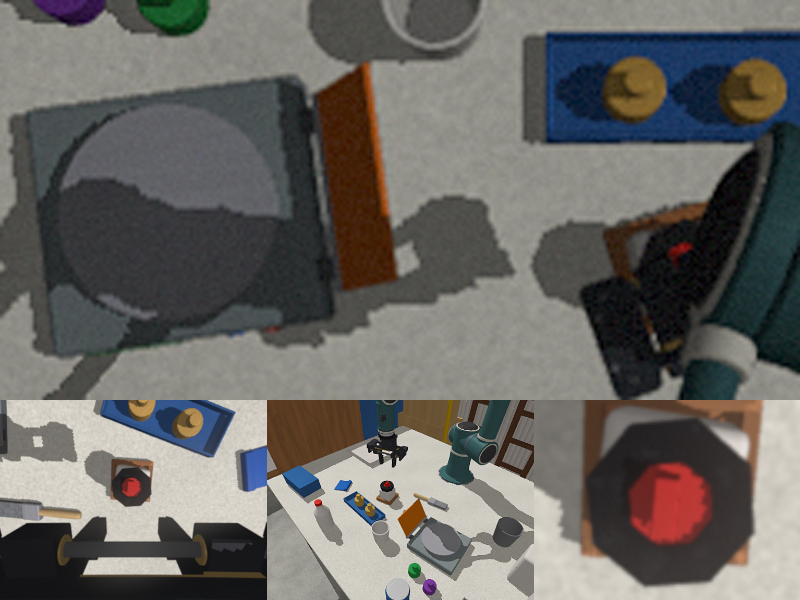

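Top crop: both weights stand upright in the tray at (636,90) and (753,93). The pan is empty and centred at about (169,212), and the panel's free edge runs (367,65)–(397,275). The ring reads flat on the jar. Now the panel and pan geometry.

```bash
python3 - <<'E'
from h import *
t=np.load('t9.npy',allow_pickle=True).item();s=np.load('s9.npy',allow_pickle=True).item();w=np.load('w9.npy',allow_pickle=True).item()
f=lambda x,y:(90+x/3.3333,130+y/3.3333)
for n,a,b in(('A',f(367,65),(455*.64*0+393*.64,355*.64)),('B',f(397,275),(455*.64,298*.64)),('hA',f(317,93),(415*.64,408*.64)),('hB',f(343,290),(478*.64,348*.64))):
    X,e=tri(t,a,s,b);print(n,(X*1000).round(1),round(e*1000,1))
print('pan top',onz(t,[f(169,212)],.06)*1000)
# scene pan ellipse: mid of extreme points
p=s['pixels'];hh=cv2.cvtColor(p,cv2.COLOR_RGB2HSV)
pr=proj(s,np.array([[.522+.085*np.cos(a),.258+.085*np.sin(a),.06] for a in np.linspace(0,6.28,40)]));print('pred bbox',pr.min(0),pr.max(0))
cv2.imwrite('pics/w10.png',cv2.resize(p[200:345,240:400,::-1],(640,580),interpolation=cv2.INTER_CUBIC))
c=max(blobs(w,(0,0,0),(180,255,70),300),key=lambda c:-abs(cv2.boundingRect(c)[1]-180)) 
q=proj(w,[[.479,-.139,.094]])[0];g=w['pixels'].max(2);x,y=q.astype(int)
m=(g[y-30:y+30,x-35:x+35]<75).astype(np.uint8);c=max(cv2.findContours(m,0,1)[0],key=cv2.contourArea).reshape(-1,2)+[x-35,y-30]
P=onz(w,c,.094)[:,:2]*1000;print('ring',cv2.minEnclosingCircle(P.astype(np.float32)))
ap=cv2.approxPolyDP(cv2.convexHull(P.astype(np.float32)),5,True).reshape(-1,2);ctr=np.array(cv2.minEnclosingCircle(P.astype(np.float32))[0]);d=ap-ctr;print((np.degrees(np.arctan2(d[:,1],d[:,0]))%45).round(0),np.hypot(*d.T).round(0))
E
```

```text
A [620.8  96.2 130.5] 2.9
B [468.1  74.7 126.6] 5.2
hA [616.8 143.9  48.9] 3.9
hB [458.3 125.6  43.4] 3.9
pan top [[519.93115    256.21597526  60.        ]]
pred bbox [294.59071953 235.18777677] [370.71185611 297.87776111]
ring ((478.56689453125, -138.67523193359375), 35.24471664428711)
[ 7. 41.  3. 29. 15. 38.  5. 33.] [33. 35. 35. 33. 35. 35. 35. 33.]
```

View pics/w10.png

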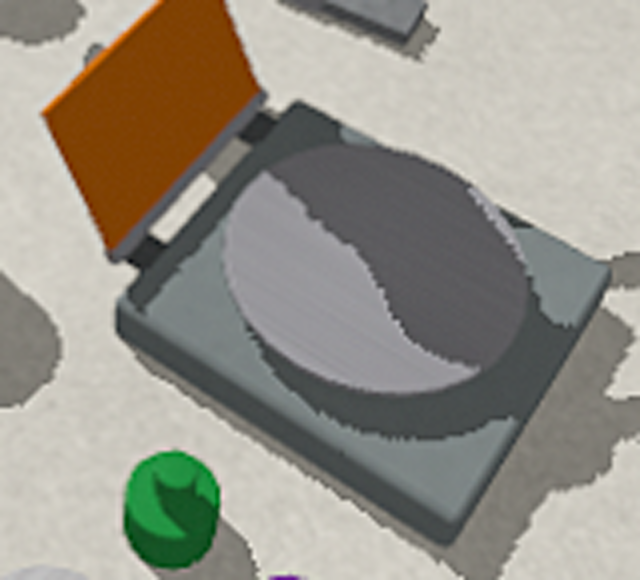

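The scene crop agrees on the empty pan (223–530, 146–393). Pan centre is about (521.5, 258) mm, balance yaw about 7°, and the panel stands at about 56°. Now I grip the jar by the ring.

>>> send_rows(rows="5 2 0 0; 12 4 0 0; 20 7 0 0; 20 7 -30 0; 20 7 -70 0; 20 7 -105 0; 20 7 -120 0; 20 7 -129 0; 20 7 -129 0; 20 7 -129 0", hand=88)

```text
time_s: 36.2
tool_pos: [0.4807, -0.1394, 0.078]
tcp_rot: [3.093, 0.544, 0.003]
wrist_force: [0.1, 0.0, -0.8]
width: 0.999
grip_force: 0.0
```

>>> send_rows(rows="0 0 0 0; 0 0 0 0; 0 0 0 0; 0 0 0 0; 0 0 3 0; 0 0 10 0; 0 0 20 0; 0 0 30 0; 0 0 30 0", hand=55, force=35)

```text
time_s: 37.33
tool_pos: [0.4806, -0.1394, 0.1082]
tcp_rot: [3.093, 0.544, 0.004]
wrist_force: [0.0, -0.1, -4.2]
width: 0.776
grip_force: 34.4
```

```bash
python3 st.py
```

```text
[ 0.4806 -0.1394  0.1082] 20.0 q6 0.89 F [ 0.  -0.1 -4.2] T [-0.04 -0.    0.02] 0.7759766799810512
```

The jar is lifted (4.2 N). I'll carry it to the pan.

>>> send_rows(rows="0 0 30 0; 0 0 70 0; 0 0 110 0; 2 20 138 0; 5 50 138 0; 9 85 138 0; 13 120 138 0; 18 160 138 0; 23 205 138 0; 28 250 138 0; 33 295 138 0; 38 340 138 0")

```text
time_s: 38.83
tool_pos: [0.5172, 0.2023, 0.2443]
tcp_rot: [3.094, 0.545, -0.001]
wrist_force: [0.6, -0.6, -3.6]
width: 0.778
grip_force: 34.4
```

>>> send_rows(rows="3 30 0 0; 6 50 0 0; 6 57 0 0; 6 57 0 0; 6 57 -30 0; 6 57 -60 0; 6 57 -80 0; 6 57 -95 0; 6 57 -102 0; 6 57 -106 0; 6 57 -106 0; 6 57 -106 0")

```text
time_s: 40.33
tool_pos: [0.5241, 0.2583, 0.1396]
tcp_rot: [-3.094, -0.545, -0.002]
wrist_force: [-0.2, 0.1, -4.6]
width: 0.775
grip_force: 34.4
```

```bash
python3 st.py
```

```text
[0.5241 0.2583 0.1396] 20.0 q6 1.64 F [-0.2  0.1 -4.6] T [-0.   -0.04 -0.01] 0.7749825669422788
```

>>> send_rows(rows="0 0 -1.5 0; 0 0 -3 0; 0 0 -4.5 0; 0 0 -6 0; 0 0 -7 0; 0 0 -7 0")

```text
time_s: 41.08
tool_pos: [0.5235, 0.258, 0.1316]
tcp_rot: [3.094, 0.545, -0.0]
wrist_force: [0.7, 0.0, -4.4]
width: 0.776
grip_force: 34.4
```

>>> send_rows(rows="0 0 -0.7 0; 0 0 -1.4 0; 0 0 -1.4 0")

```text
time_s: 41.45
tool_pos: [0.5237, 0.2581, 0.1307]
tcp_rot: [-3.094, -0.545, -0.001]
wrist_force: [0.2, 0.6, -2.0]
width: 0.774
grip_force: 34.4
```

>>> send_rows(rows="0 0 -0.5 0; 0 0 -1 0; 0 0 -1.2 0; 0 0 -1.2 0")

```text
time_s: 41.95
tool_pos: [0.5237, 0.2582, 0.1295]
tcp_rot: [-3.094, -0.545, -0.001]
wrist_force: [-1.1, 0.0, 0.6]
width: 0.779
grip_force: 34.4
```

>>> send_rows(rows="0 0 0 0; 0 0 0 0; 0 0 0 0; 0 0 0 0; 0 0 20 0; 0 0 60 0; 0 0 110 0; 0 0 125 0; 0 0 125 0", hand=88)

```text
time_s: 43.08
tool_pos: [0.5244, 0.2584, 0.2562]
tcp_rot: [-3.093, -0.544, -0.006]
wrist_force: [-0.1, 0.4, -0.8]
width: 0.998
grip_force: 0.0
```

```bash
python3 st.py; python3 - <<'E'
from h import *
w=snap('wrist');sc=snap('scene')
b=np.hstack([cv2.resize(w['pixels'][:,:,::-1],(400,300)),cv2.resize(sc['pixels'][180:330,220:420,::-1],(400,300))])
cv2.imwrite('pics/w11.png',b)
E
```

```text
[0.5244 0.2584 0.2562] 20.0 q6 1.64 F [-0.1  0.4 -0.8] T [-0.04  0.07  0.03] 0.9979509028760007
```

View pics/w11.png

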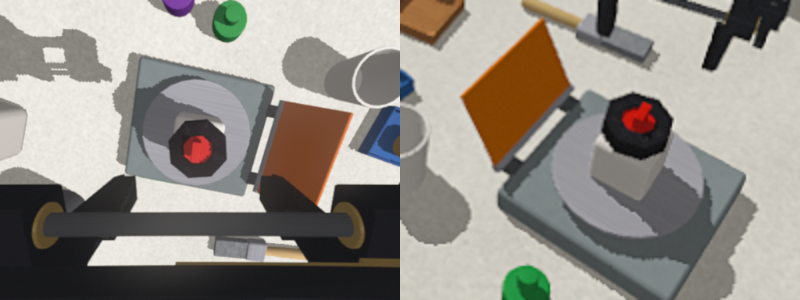

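The jar stands upright in the middle of the pan. Next is the panel: fingers shut, yaw 97°, placed outside the panel's free edge.

>>> send_rows(rows="4 -35 0 10; 9 -75 0 20; 14 -115 0 30; 19 -155 0 40; 24 -200 0 50; 30 -252 0 60; 30 -252 0 70; 30 -252 -20 77.3; 30 -252 -60 77.3; 30 -252 -100 77.3; 30 -252 -135 77.3; 30 -252 -138 77.3", hand=0, force=20)

```text
time_s: 44.68
tool_pos: [0.5489, 0.0061, 0.1107]
tcp_rot: [-2.071, -2.351, 0.011]
wrist_force: [0.0, 0.2, -0.4]
width: 0.004
grip_force: 0.0
```

```bash
python3 st.py
```

```text
[0.5489 0.0061 0.1107] 97.3 q6 -0.16 F [ 0.   0.2 -0.4] T [-0.03 -0.1  -0.03] 0.003894966037019076
```

>>> send_rows(rows="-2.5 20 0 0; -4.5 36 0 0; -6 48 0 0; -7.4 58 0 0; -8.5 67 0 0; -9.6 75 0 0; -10.5 82 0 0; -11.4 89 0 0; -12.2 95 0 0; -13 101 0 0; -13.6 106 0 0; -13.6 106 0 0")

```text
time_s: 46.18
tool_pos: [0.5395, 0.1128, 0.1157]
tcp_rot: [-2.075, -2.357, -0.0]
wrist_force: [-0.5, -0.1, -0.0]
width: 0.01
grip_force: 0.0
```

```bash
cat > pn.py <<'E'
from h import *
import sys
sc=snap('scene');t=snap('top');f=sys.argv[1]
cv2.imwrite('pics/'+f,np.hstack([cv2.resize(sc['pixels'][180:300,220:380,::-1],(400,300),interpolation=cv2.INTER_CUBIC),cv2.resize(t['pixels'][130:250,120:280,::-1],(400,300),interpolation=cv2.INTER_CUBIC)]))
o=np.array([np.sin(np.radians(7.3)),-np.cos(np.radians(7.3)),0]);H=np.array([.5373,.135,.042]);e=np.array([-o[1],o[0],0])
for a in(75,85,90,95):
    r=np.radians(a);T=[H+.104*(np.cos(r)*o+np.sin(r)*np.array([0,0,1]))+k*.08*e for k in(1,-1)]
    print(a,'scene',((proj(sc,T)-[220,180])*2.5).round(0).tolist(),'top',((proj(t,T)-[120,130])*2.5).round(0).tolist())
E
python3 st.py; python3 pn.py w12.png
```

```text
[0.5395 0.1128 0.1157] 97.3 q6 0.03 F [-0.5 -0.1 -0. ] T [ 0.01 -0.11  0.01] 0.009772857377607325
75 scene [[96.0, 123.0], [200.0, 24.0]] top [[174.0, 48.0], [194.0, 215.0]]
85 scene [[112.0, 130.0], [216.0, 29.0]] top [[155.0, 50.0], [174.0, 217.0]]
90 scene [[121.0, 135.0], [224.0, 33.0]] top [[145.0, 51.0], [165.0, 219.0]]
95 scene [[130.0, 141.0], [232.0, 38.0]] top [[135.0, 52.0], [155.0, 220.0]]
```

View pics/w12.png

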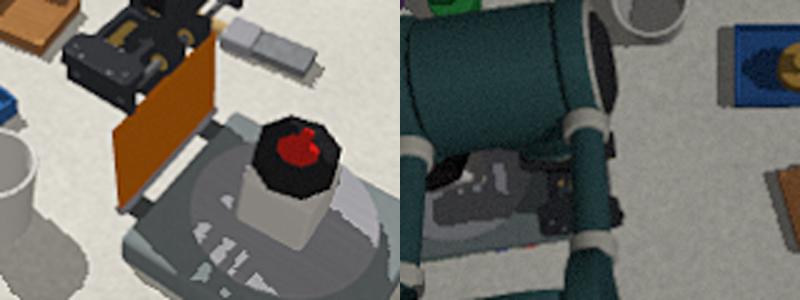

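In the scene crop the free-edge corners at (114,130) and (214,32) put the panel at about 85°. About 5 mm more push.

>>> send_rows(rows="-0.2 1.5 0 0; -0.4 3 0 0; -0.5 4 0 0; -0.6 5 0 0; -0.6 5 0 0; 2 -15 0 0; 7 -55 0 0; 12 -100 30 0; 12 -140 120 0; -20 -180 150 0; -50 -220 150 0; -50 -220 150 0")

```text
time_s: 47.78
tool_pos: [0.4895, -0.1113, 0.2685]
tcp_rot: [2.078, 2.35, 0.003]
wrist_force: [-0.1, 0.5, -0.4]
width: 0.004
grip_force: 0.0
```

```bash
sed -i 's/(75,85,90,95)/(85,87.5,90,92.5)/' pn.py; python3 st.py; python3 pn.py w13.png; python3 - <<'E'
from h import *
sc=snap('scene');t=snap('top')
for n,d,(x0,y0,x1,y1) in(('s',sc,(220,180,380,300)),('t',t,(120,130,280,250))):
    h=cv2.cvtColor(d['pixels'],cv2.COLOR_RGB2HSV);m=cv2.inRange(h,(4,170,40),(15,255,255))[y0:y1,x0:x1]
    c=max(cv2.findContours(m,0,1)[0],key=cv2.contourArea)
    print(n,(cv2.approxPolyDP(c,3,True).reshape(-1,2)*2.5).tolist())
E
```

```text
[ 0.4895 -0.1113  0.2685] 97.0 q6 -0.4 F [-0.1  0.5 -0.4] T [-0.07 -0.09  0.01] 0.003579177454891547
85 scene [[112.0, 130.0], [216.0, 29.0]] top [[155.0, 50.0], [174.0, 217.0]]
87.5 scene [[117.0, 133.0], [220.0, 31.0]] top [[150.0, 50.0], [169.0, 218.0]]
90 scene [[121.0, 135.0], [224.0, 33.0]] top [[145.0, 51.0], [165.0, 219.0]]
92.5 scene [[125.0, 138.0], [228.0, 35.0]] top [[140.0, 51.0], [160.0, 219.0]]
s [[217.5, 32.5], [117.5, 132.5], [120.0, 205.0], [212.5, 105.0]]
t [[150.0, 52.5], [170.0, 215.0], [180.0, 215.0], [165.0, 82.5]]
```

View pics/w13.png

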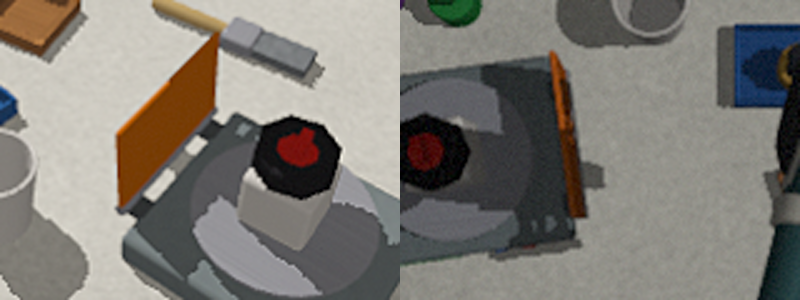

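The views disagree slightly (86–89°). I'll take a wrist view from above, on the pan side, which shows both the top edge and the hinge edge.

>>> send_rows(rows="8 40 12 0; 17 85 12 0; 26 130 12 0; 35 175 12 0; 43 215 12 0; 48 242 12 0; 48 242 12 0; 48 242 12 0; 48 242 12 0")

```text
time_s: 49.1
tool_pos: [0.5377, 0.1334, 0.2777]
tcp_rot: [-2.077, -2.357, 0.001]
wrist_force: [0.5, -0.2, -0.2]
width: 0.008
grip_force: 0.0
```

```bash
python3 st.py; python3 - <<'E'
from h import *
w=snap('wrist');np.save('w14',w,allow_pickle=True)
R=np.array(w['R']);print((-R.T@w['t']).round(3))
h=cv2.cvtColor(w['pixels'],cv2.COLOR_RGB2HSV);m=cv2.inRange(h,(4,150,40),(16,255,255))
c=max(cv2.findContours(m,0,1)[0],key=cv2.contourArea)
print(cv2.boundingRect(c),cv2.approxPolyDP(c,3,True).reshape(-1,2).tolist())
cv2.imwrite('pics/w14.png',cv2.resize(w['pixels'][:,:,::-1],(800,600)))
E
```

```text
[0.5377 0.1334 0.2777] 97.2 q6 0.07 F [ 0.5 -0.2 -0.2] T [-0.03 -0.07  0.02] 0.0078470980986315
[0.529 0.2   0.424]
(178, 162, 156, 27) [[178, 188], [333, 184], [197, 184], [202, 178], [216, 178], [234, 169], [264, 164], [196, 163]]
```

View pics/w14.png

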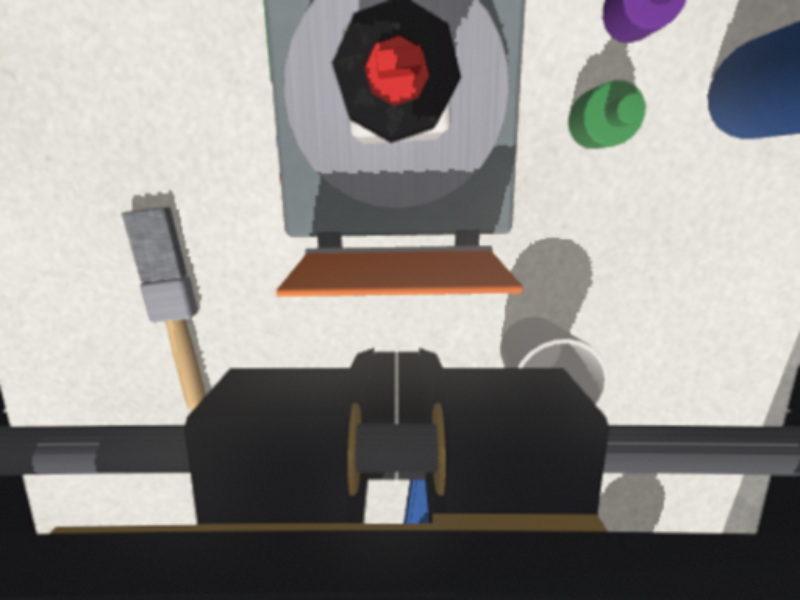

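The inner face is clear: top edge (281,289)–(519,288), hinge-side edge (307,251)–(491,248).

```bash
python3 - <<'E'
from h import *
w=np.load('w14.npy',allow_pickle=True).item();k=.64
o=np.array([np.sin(np.radians(7.3)),-np.cos(np.radians(7.3))]);H=np.array([537.3,135.])
for n,pts,zs in(('top',[(280,289.5),(520,288.5)],(.143,.146)),('bot',[(305,251.5),(492,248.5)],(.039,.042,.046))):
  for z in zs:
    P=onz(w,np.array(pts)*k,z)[:,:2]*1000;d=P[0]-P[1];print(n,z,'len',np.linalg.norm(d).round(1),'out',((P-H)@o).round(1))
E
```

```text
top 0.143 len 155.9 out [5.5 5.1]
top 0.146 len 154.3 out [4.8 4.3]
bot 0.039 len 162.7 out [-2.4 -4.8]
bot 0.042 len 161.4 out [-2.9 -5.3]
bot 0.046 len 159.7 out [-3.6 -5.9]
```

The panel leans out by roughly 4°. I'll push 4.5 mm further than last time, then recheck in the same view.

>>> send_rows(rows="6 -50 0 0; 11 -95 0 0; 14 -115 -40 0; 14 -115 -90 0; 14 -115 -140 0; 14 -115 -162 0; 14 -115 -162 0; 10 -80 -162 0; 6 -50 -162 0; 4 -35 -162 0; 3 -27 -162 0; 2.4 -22 -162 0")

```text
time_s: 50.65
tool_pos: [0.5407, 0.112, 0.1167]
tcp_rot: [2.076, 2.357, 0.001]
wrist_force: [-0.3, -0.3, 0.4]
width: 0.007
grip_force: 0.0
```

>>> send_rows(rows="-0.2 1.5 0 0; -0.4 3 0 0; -0.6 4.5 0 0; -0.6 4.5 0 0; -0.6 4.5 0 0; 2 -18 0 0; 6 -50 0 0; 10 -85 40 0; 10 -85 100 0; 4 -40 162 0; -1 0 162 0; -2.4 22 162 0")

```text
time_s: 52.15
tool_pos: [0.5387, 0.136, 0.2807]
tcp_rot: [2.073, 2.357, 0.006]
wrist_force: [0.7, -0.1, -0.6]
width: 0.008
grip_force: 0.0
```

>>> send_rows(rows="0 0 0 0; 0 0 0 0")

```text
time_s: 52.4
tool_pos: [0.5377, 0.1334, 0.2776]
tcp_rot: [-2.076, -2.358, 0.002]
wrist_force: [0.2, 0.3, -0.1]
width: 0.005
grip_force: 0.0
```

```bash
python3 st.py; python3 - <<'E'
from h import *
w=snap('wrist');np.save('w15',w,allow_pickle=True)
p=w['pixels'].astype(int);h=cv2.cvtColor(w['pixels'],cv2.COLOR_RGB2HSV)
for u in(215,256,300):
    print(u,[(v,*h[v,u]) for v in range(152,192)][::1] if u==256 else '')
m=cv2.inRange(h,(4,150,40),(16,255,255));c=max(cv2.findContours(m,0,1)[0],key=cv2.contourArea)
print(cv2.boundingRect(c),cv2.convexHull(c).reshape(-1,2).tolist())
t=snap('top');h=cv2.cvtColor(t['pixels'],cv2.COLOR_RGB2HSV);m=cv2.inRange(h,(4,170,40),(15,255,255))[130:250,120:280];print(m.sum()/255)
E
```

```text
[0.5377 0.1334 0.2776] 97.3 q6 0.07 F [ 0.2  0.3 -0.1] T [-0.03 -0.1  -0.02] 0.004551771395468404
215 
256 [(152, np.uint8(22), np.uint8(12), np.uint8(228)), (153, np.uint8(21), np.uint8(11), np.uint8(230)), (154, np.uint8(19), np.uint8(12), np.uint8(233)), (155, np.uint8(21), np.uint8(11), np.uint8(235)), (156, np.uint8(18), np.uint8(11), np.uint8(235)), (157, np.uint8(17), np.uint8(17), np.uint8(209)), (158, np.uint8(15), np.uint8(11), np.uint8(138)), (159, np.uint8(150), np.uint8(5), np.uint8(97)), (160, np.uint8(176), np.uint8(21), np.uint8(96)), (161, np.uint8(8), np.uint8(102), np.uint8(108)), (162, np.uint8(10), np.uint8(148), np.uint8(112)), (163, np.uint8(10), np.uint8(153), np.uint8(113)), (164, np.uint8(10), np.uint8(151), np.uint8(113)), (165, np.uint8(10), np.uint8(149), np.uint8(113)), (166, np.uint8(10), np.uint8(149), np.uint8(113)), (167, np.uint8(10), np.uint8(148), np.uint8(114)), (168, np.uint8(10), np.uint8(148), np.uint8(114)), (169, np.uint8(10), np.uint8(148), np.uint8(114)), (170, np.uint8(10), np.uint8(148), np.uint8(114)), (171, np.uint8(10), np.uint8(144),
[... 485 characters left out ...]
uint8(10), np.uint8(133), np.uint8(117)), (182, np.uint8(10), np.uint8(134), np.uint8(118)), (183, np.uint8(10), np.uint8(143), np.uint8(130)), (184, np.uint8(10), np.uint8(157), np.uint8(166)), (185, np.uint8(10), np.uint8(165), np.uint8(205)), (186, np.uint8(10), np.uint8(167), np.uint8(226)), (187, np.uint8(11), np.uint8(161), np.uint8(235)), (188, np.uint8(12), np.uint8(110), np.uint8(235)), (189, np.uint8(17), np.uint8(32), np.uint8(234)), (190, np.uint8(20), np.uint8(10), np.uint8(233)), (191, np.uint8(20), np.uint8(10), np.uint8(231))]
300 
(178, 162, 156, 27) [[263, 162], [332, 183], [333, 184], [333, 186], [281, 187], [211, 188], [178, 188], [178, 185], [196, 163], [228, 162]]
358.0
```

The panel did not move this time, since the finger stopped short of it. I'll push further in steps and watch the force.

>>> send_rows(rows="6 -50 0 0; 11 -95 0 0; 14 -115 -40 0; 14 -115 -90 0; 14 -115 -140 0; 14 -115 -162 0; 14 -115 -162 0; 10 -80 -162 0; 6 -50 -162 0; 4 -35 -162 0; 2.4 -22 -162 0; 1.8 -17.5 -162 0")

```text
time_s: 54.0
tool_pos: [0.5401, 0.1168, 0.1166]
tcp_rot: [2.075, 2.358, 0.001]
wrist_force: [0.4, 0.2, 0.7]
width: 0.004
grip_force: 0.0
```

>>> send_rows(rows="-0.1 1 0 0; -0.2 2 0 0; -0.3 3 0 0; -0.4 3 0 0")

```text
time_s: 54.5
tool_pos: [0.5396, 0.1192, 0.1162]
tcp_rot: [2.076, 2.357, 0.0]
wrist_force: [1.0, -0.9, 1.8]
width: 0.004
grip_force: 1.1
```

```bash
python3 st.py; cat > pm.py <<'E'
from h import *
sc=snap('scene');h=cv2.cvtColor(sc['pixels'],cv2.COLOR_RGB2HSV);m=cv2.inRange(h,(4,170,40),(15,255,255))[180:300,220:380]
c=max(cv2.findContours(m,0,1)[0],key=cv2.contourArea);print((cv2.approxPolyDP(c,3,True).reshape(-1,2)*2.5).tolist())
E
python3 pm.py
```

```text
[0.5396 0.1192 0.1162] 97.2 q6 0.05 F [ 1.  -0.9  1.8] T [-0.29 -0.21  0.  ] 0.003709888556933525
[[217.5, 32.5], [117.5, 135.0], [120.0, 205.0], [212.5, 105.0]]
```

>>> send_rows(rows="-0.1 1 0 0; -0.2 2 0 0; -0.4 3 0 0; -0.5 4 0 0; -0.5 4 0 0; -0.5 4 0 0")

```text
time_s: 55.3
tool_pos: [0.5386, 0.1237, 0.116]
tcp_rot: [-2.076, -2.357, 0.0]
wrist_force: [0.0, -1.6, 0.2]
width: 0.006
grip_force: 0.5
```

```bash
python3 st.py;python3 pm.py
```

```text
[0.5386 0.1237 0.116 ] 97.3 q6 0.05 F [ 0.  -1.6  0.2] T [-0.11 -0.2   0.05] 0.005836408078084444
[[220.0, 35.0], [122.5, 137.5], [120.0, 205.0], [212.5, 105.0]]
```

>>> send_rows(rows="2 -18 0 0; 6 -50 0 0; 10 -85 40 0; 10 -85 100 0; 4 -40 162 0; -1 0 162 0; -1.0 15 162 0; -1.0 15 162 0; -1.0 15 162 0")

```text
time_s: 56.48
tool_pos: [0.5372, 0.1372, 0.2764]
tcp_rot: [-2.076, -2.356, 0.005]
wrist_force: [0.3, -0.1, 0.2]
width: 0.006
grip_force: 0.0
```

```bash
python3 st.py; python3 - <<'E'
from h import *
w=snap('wrist');np.save('w15',w,allow_pickle=True)
h=cv2.cvtColor(w['pixels'],cv2.COLOR_RGB2HSV);V=h[:,:,2].astype(int)
o=np.array([np.sin(np.radians(7.3)),-np.cos(np.radians(7.3))]);H=np.array([537.3,135.])
def loc(u):
    col=h[:,u];org=[v for v in range(140,200) if 4<=col[v,0]<=16 and col[v,1]>90]
    br=[v for v in org if col[v,2]>170]; return org[0],br[0],org[-1]
for u in(215,240,256,280,300):
    a,b,c=loc(u);f=lambda v,z:((onz(w,[(u,v)],z)[0,:2]*1000-H)@o).round(1)
    print(u,a,b,c,'bottom',f(a-.5,.042),'top in',f(b-.5,.146),'top out',f(c+.5,.146))
m=cv2.inRange(h,(4,120,40),(16,255,255));c=max(cv2.findContours(m,0,1)[0],key=cv2.contourArea);print(cv2.boundingRect(c))
t=snap('top');m=cv2.inRange(cv2.cvtColor(t['pixels'],cv2.COLOR_RGB2HSV),(4,170,40),(15,255,255))[130:250,120:280];print(m.sum()/255)
r,cc=np.where(m);
for y in range(25,85,10): x=np.where(m[y])[0]; print(y,x+120) if len(x) else 0
P=[(x0,y) for x0,y in[(H[0],H[1])]]
e=np.array([-o[1],o[0]])
for a in(84,87,90,93):
    q=np.radians(a);n=lambda s,r,k:np.r_[(H+o*(np.cos(q)*r+s*3*np.sin(q))+k*80*e)/1000,(42+r*np.sin(q)-s*3*np.cos(q))/1000]
    print(a,'top view: inner top, outer bottom', [(proj(t,[n(-1,104,k),n(1,8,k)])-[0,130]).round(1).tolist() for k in(.5,-.5)])
E
```

```text
[0.5372 0.1372 0.2764] 97.2 q6 0.08 F [ 0.3 -0.1  0.2] T [-0.03 -0.15  0.01] 0.005719019208193341
215 164 183 186 bottom -3.3 top in -2.0 top out 2.1
240 164 182 186 bottom -3.3 top in -3.1 top out 2.1
256 164 182 185 bottom -3.2 top in -3.0 top out 1.1
280 163 182 185 bottom -4.6 top in -3.0 top out 1.1
300 163 182 185 bottom -4.5 top in -3.0 top out 1.1
(177, 164, 158, 23)
508.0
25 [178 179 180 181 182]
35 [180 181 182 183 184 185]
45 [180 181 182 183 184 185 186 187]
55 [182 183 184 185 186 187 188]
65 [183 184 185 186 187 188 189 190]
75 [184 185 186 187 188 189 190 191 276]
84 top view: inner top, outer bottom [[[183.3, 36.5], [188.4, 42.2]], [[187.2, 70.1], [191.9, 72.3]]]
87 top view: inner top, outer bottom [[[181.0, 36.8], [188.2, 42.2]], [[184.9, 70.4], [191.8, 72.3]]]
90 top view: inner top, outer bottom [[[178.6, 37.1], [188.0, 42.2]], [[182.6, 70.7], [191.6, 72.3]]]
93 top view: inner top, outer bottom [[[176.4, 37.4], [187.9, 42.2]], [[180.3, 71.0], [191.4, 72.3]]]
```

All three views now put the panel within about 1° of upright, and the arm is clear of everything. Handing in.

```bash
python3 -c "
from bench import *
print(finish_job())"
```

```text
the job is handed in; nothing more can be done
None
```

I handed the job in at about 57 s of the 210 s allowed: the jar is sealed with the disk and the ring screwed home until it jammed, both brass weights stand upright in the blue tray, the closed jar stands in the middle of the pan, and the panel measures upright to within about 1°; hand-in returned no verdict.

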